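Find the lid that binds on the topping station and shut it properly

ROBOT

A 6-joint arm with a two-finger parallel gripper is mounted at the origin on the work surface. World frame = base frame: x ahead of the robot, y to its left, z up, the work surface at z = 0. Lengths are in m, angles in rad, forces in N, time in s.
With the tool pointing down it reaches from about 0.25 to 0.8 m from the base axis. Payload 3.9 kg.
Tool frame: the origin (TCP) lies midway between the tips of the shut fingers; the grasp point (between the pads) lies 19 mm behind it; z points along the fingers, y is the direction in which the jaws open and shut (so a half turn about z gives the same grasp; the last joint's range is limited). The gripper opens to 85 mm and grips with 20 to 120 N. Pads are 22 mm wide; open, the fingers measure 114 mm over their backs; the gripper's body (76 mm by 85 mm) begins 54 mm behind the grasp point. The pads swing forward as they close: fully open they stand 13 mm farther back than shut.
Start: joints at [1.262, 0.26, -0.138, 1.173, 0, 1.571], TCP at [0.16, 0.5, 0.231] pointing down, gripper open.
Joint ranges: [-2.78, 2.78], [-0.83, 1.72], [-1.28, 1.37], [-1.9, 2.12], [-1.57, 1.48], [-3.14, 3.14]. Speed limits (rad/s): [2.57, 2.57, 3.14, 3.14, 3.14, 3.14].

INTERFACE

Orientations are given as a unit quaternion [w, x, y, z].
In Python, from bench import get_obs, get_image, camera_info, robot gives the robot as it stands.
- The arm moves only by the tool play_rows, never from a script. Its argument "rows" is a list of rows, each a list of 2 entries, a list of its own where there are three numbers: the shift along the tool's x, y, z in cm, then the turn about the tool's z in degrees. A call has 1 to 8 rows; each row is the pose to reach, as a shift and turn from the pose commanded when the call began, along the tool's axes at that moment; what a row does not reach only later rows make up. A row lasts 1/8 s, in which the tool goes at most 62.5 mm and 10.7 degrees, less where a joint would pass 70% of its speed; a pose out of reach is approached as far as the arm can. A call with a gripper value outside its range is refused whole. "jaw" is the closure, from 0 (fully open) to 1 (shut), set as the call begins (left out, the last holds). The fingers move at their own pace and stop on an object; "newtons" is the grip in N (left out, the last holds). Time passes only in rows, so rows that repeat a pose let the fingers close. It gives the time, the measured TCP pose, the force and the opening at its end, in the units of the state.
- get_obs(): the state, without advancing time (a new reading comes with each control period).
- get_image(name): name is "scene" or "top"; returns the picture (420x560x3 uint8, red, green, blue); there is no depth.
- camera_info(name): a dict with "intrinsics" (3x3 intrinsics, pixels), "world_from_camera" (4x4, takes a point from camera to world coordinates). Camera axes: x right, y down, z forward; pixel columns grow to the right and rows downward; lengths in m; the calibration is good to about 2 mm. A picture is of the moment at which its call begins. camera_info takes no time and is no camera call.
- robot.finish_job(): hands the job in, once; it reports no verdict.
The state is a dict: "clock": time; "joint_pos": joint angles; "dq": joint speeds; "joint_torque": joint torques, N m; "ee_pos": TCP position; "eef_rot": TCP orientation; "force": force on the tool from outside, world axes, zero at the start; "wrist_torque": the same for the moment, N m; "opening": finger opening in m.
Only numpy, scipy, OpenCV 4.12 (cv2) and the standard library are available. Lean on these libraries where they do the work, as an engineer would, in place of code of your own. Each camera call takes 0.05 s, during which the arm holds its last target.

TASK

Close up the topping station: swing each of its two lids gently down by its bar, feeling for the one that catches, because the insert under it is standing up at the front. Do not force the lid that catches: once you feel it touch, lift it again, push the front edge of that insert down with the fingertips until it sits home, then shut it. Leave both lids fully shut and let go, and leave the other things on the counter alone.

Things in the scene. Friction and masses are not known exactly. Their poses are not given: they have to be found in the camera images.
- station: Topping station: fixed stainless housing 210 deep (x) x 380 wide (y) x 98 mm high with two inserts side by side, centres 172 mm apart, each under its own hinged lid. Origin: on the counter under the midpoint between the two. x points from front (lid bars, robot side) to back (hinges), y left, z up. Hinge line: parallel to y, at x = +100, z = 101.5 mm. Exactly one insert stands up at the front.
- left_lid (a joint): Left lid's angle, rad (station y = 86 mm): 0 = shut on its stop, grows as its front rises, to 1.4. Plate 189 x 166 x 3 mm, about 0.27 kg, front edge 193 mm from the hinge line. Stiff hinge: stays where let go; free swing takes 0.3 to 4 N at the bar, unlike for each lid. Over an insert that stands up it stops 0.04 to 0.08 rad short of shut; it may press on it with 13 N at most.
- left_bar (a point): Middle of the left lid's red lifting bar: round, 9 mm thick, 68 mm long, parallel to the hinge line and 240 mm from it, 6 mm above the lid's mid-plane, with a free gap of about 40 mm between bar and lid. With the lid shut it is at station x = -140, z = 107.5 mm. It moves with the lid.
- right_lid (a joint): Right lid's angle, rad (station y = -86 mm): 0 = shut on its stop, grows as its front rises, to 1.4. Plate 189 x 166 x 3 mm, about 0.27 kg, front edge 193 mm from the hinge line. Stiff hinge: stays where let go; free swing takes 0.3 to 4 N at the bar, unlike for each lid. Over an insert that stands up it stops 0.04 to 0.08 rad short of shut; it may press on it with 13 N at most.
- right_bar (a point): Middle of the right lid's red lifting bar: round, 9 mm thick, 68 mm long, parallel to the hinge line and 240 mm from it, 6 mm above the lid's mid-plane, with a free gap of about 40 mm between bar and lid. With the lid shut it is at station x = -140, z = 107.5 mm. It moves with the lid.
- insert_a: Seat of an insert: fixed dark seal round an opening, in it a metal pan 176 x 162 x 65 mm; left or right varies. Origin: middle of the opening at the rim's height when home (station z = 97.5 mm); axes as the station's. The pan is not measured. Its front rim, 12 mm wide, is centred at x = -82 mm; if it stands up (10 to 18 mm), press it straight down: the seal first yields about 4 mm, then it slides home at 14 to 20 N; 40 N at most.
- insert_b: Seat of an insert: fixed dark seal round an opening, in it a metal pan 176 x 162 x 65 mm; left or right varies. Origin: middle of the opening at the rim's height when home (station z = 97.5 mm); axes as the station's. The pan is not measured. Its front rim, 12 mm wide, is centred at x = -82 mm; if it stands up (10 to 18 mm), press it straight down: the seal first yields about 4 mm, then it slides home at 14 to 20 N; 40 N at most.
- tape: Bystander, leave alone: roll of blue tape, 104 mm across, 24 mm high, lying flat; origin at the centre of its underside.
- bell: Bystander, leave alone: green call bell, 86 mm across, 62 mm high; origin at the centre of its underside.
- timer: Bystander, leave alone: black kitchen timer 75 x 85 x 70 mm; origin at the centre of its underside.
- squeeze_bottle: Bystander, leave alone: red squeeze bottle, 62 mm across, 198 mm high; origin at the centre of its underside.
- spoon: Bystander, leave alone: serving spoon 260 mm long lying along its own x axis; origin at its underside.
- carton: Bystander, leave alone: open brown card carton, about 145 x 170 x 66 mm; origin at the centre of its underside.

How it is judged:
On the way, in this order (a step that is already met when the one before it is completed fails the run):
1. the lid over the insert that stands up has been brought down until it touches the insert and catches ((contact force between any of left_lid, right_lid and insert_a above 0.5 N or contact force between any of left_lid, right_lid and insert_b above 0.5 N)), for 0.1 s.
2. that insert's front edge is pushed with the fingertips ((contact force between the fingers and insert_a above 5 N or contact force between the fingers and insert_b above 5 N)), for 0.1 s.
At the end, for the whole second after the job is handed in: Both lids are fully shut (each within 0.015 rad of its stop, about 3.5 mm at the bar) and at rest, let go; the front rim of each insert is home, standing up by less than 2.5 mm; no other thing has been moved by more than 30 mm (value of joint each of left_lid, right_lid below 0.015 rad and velocity of joint each of left_lid, right_lid below 0.05 rad/s and distance of each of tape, bell, timer, squeeze_bottle, spoon, carton from where it was at the start of the episode below 0.03 m and z of pan_a_c0 in the frame of insert_a below 0.001 m and z of pan_b_c0 in the frame of insert_b below 0.001 m); the robot touches nothing.
It fails at once if a lid is forced down on an insert that stands up (more than 13 N between them) (contact force between any of left_lid, right_lid and insert_a above 13 N or contact force between any of left_lid, right_lid and insert_b above 13 N).
It fails at once if an insert is pressed with more than 40 N (contact force between the fingers and insert_a above 40 N or contact force between the fingers and insert_b above 40 N).
It fails at once if a lid is slammed (swung shut faster than 3 rad/s) (velocity of joint any of left_lid, right_lid below -3 rad/s).
It fails at once if another thing on the counter is moved by more than 30 mm (distance of any of tape, bell, timer, squeeze_bottle, spoon, carton from where it was at the start of the episode above 0.03 m).
It also fails if it takes over 66 s, if anything falls off the work surface, if the arm or the gripper's body presses on something with over 40 N, if the wrist force passes 120 N, or if a joint passes its speed limit or range.

## Working session

There is one attempt and no reset: what is moved stays moved. The work goes in short steps, Python scripts to look and compute and a tool call to move; the robot and the scene stay as the last step left them, time stands still between calls to the robot, and variables do not carry over. Pictures are saved under pics/ and viewed, and the job is handed in when it is done.

Besides the shell and the picture viewer there is one more tool, called after "Request:" as name([rows], argument=value, ...), one row to a line, values as JSON. play_rows: Moves the arm, as the interface text tells. Its arguments: {"type":"object","properties":{"rows":{"type":"array"},"jaw":{"type":"number"},"newtons":{"type":"number"}},"required":["rows"]}

```bash
ls; mkdir -p pics
python3 - <<'E'
from bench import *
import cv2,numpy as np
np.set_printoptions(precision=4,suppress=True)
for n in("scene","top"):
    im=get_image(n); cv2.imwrite(f"pics/{n}0.png",im[:,:,::-1])
    c=camera_info(n); print(np.array(c["intrinsics"]),np.array(c["world_from_camera"]))
print(get_obs())
E
```

```text
pics
[[454.3033   0.     278.2665]
 [  0.     454.3033 197.4644]
 [  0.       0.       1.    ]] [[ 0.6977  0.5262 -0.4861  1.1503]
 [ 0.7162 -0.4995  0.4873 -0.6015]
 [ 0.0136 -0.6882 -0.7254  0.928 ]
 [ 0.      0.      0.      1.    ]]
[[497.692   0.    283.173]
 [  0.    497.692 203.916]
 [  0.      0.      1.   ]] [[ 0.0167 -0.9922  0.1233  0.3958]
 [-0.9998 -0.0178 -0.0073 -0.0492]
 [ 0.0094 -0.1232 -0.9923  1.487 ]
 [ 0.      0.      0.      1.    ]]
{'clock': 0.1, 'joint_pos': array([ 1.262 ,  0.2606, -0.1393,  1.1727, -0.    ,  1.5709]), 'dq': array([ 0.0004, -0.0029,  0.0011, -0.    , -0.0021,  0.0016]), 'joint_torque': array([ -0.0006, -40.6511,  25.4527,   0.0101,  -0.    ,   0.    ]), 'ee_pos': array([0.1594, 0.4996, 0.2306]), 'eef_rot': array([-0.0001,  0.1538,  0.9881, -0.0009]), 'force': array([ 0.9373, -0.0301, -0.2255]), 'wrist_torque': array([ 0.0323, -0.0163,  0.011 ]), 'opening': 0.08538900186244586}
```

View pics/scene0.png

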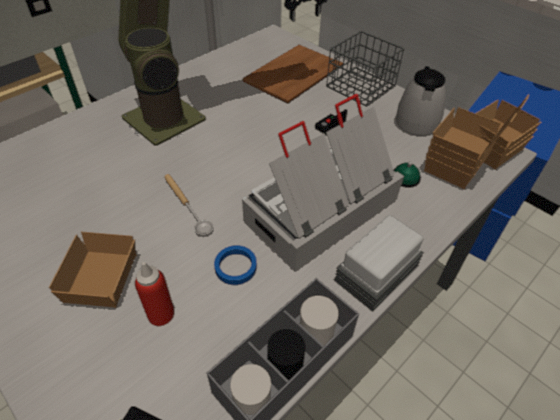

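View pics/top0.png

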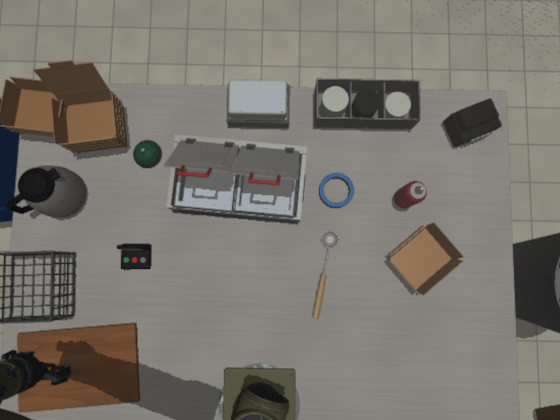

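Top view: the station spans roughly u 170–305, v 137–220, with both lids open and red bars near (193,172) and (264,181). I'll zoom in.

Run:
```python
import cv2
im=cv2.imread("pics/top0.png"); cv2.imwrite("pics/t0c.png",cv2.resize(im[125:230,155:315],None,fx=5,fy=5,interpolation=cv2.INTER_CUBIC)[:600])
im=cv2.imread("pics/scene0.png"); cv2.imwrite("pics/s0c.png",cv2.resize(im[85:270,235:425],None,fx=3.2,fy=3.2,interpolation=cv2.INTER_CUBIC))
```

```text
(no output)
```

View pics/t0c.png

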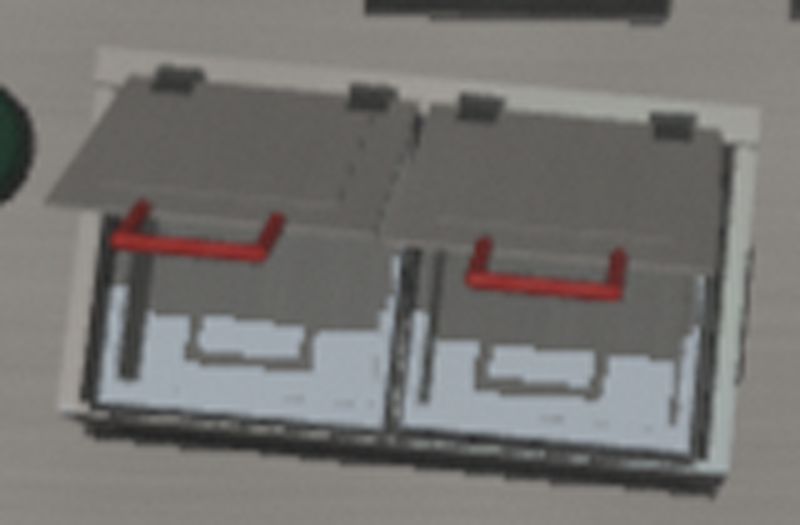

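View pics/s0c.png

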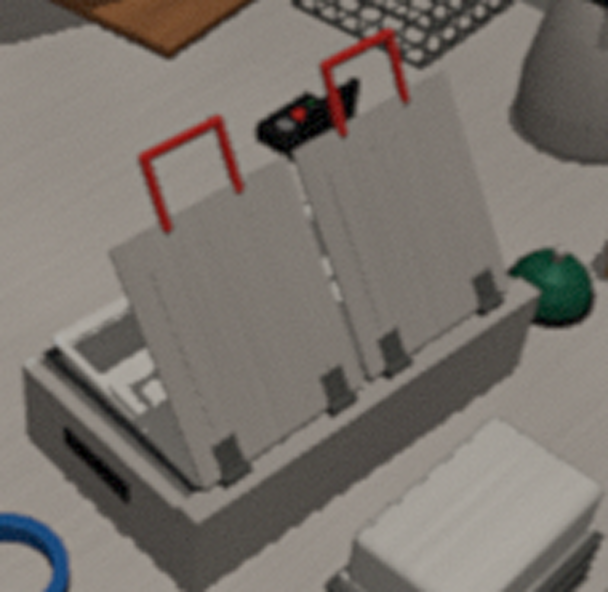

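```bash
cat > h.py <<'E'
import numpy as np
from scipy.optimize import least_squares
from bench import *
C={n:(np.array(camera_info(n)["intrinsics"]),np.linalg.inv(np.array(camera_info(n)["world_from_camera"]))) for n in("scene","top")}
def proj(n,p):
    K,T=C[n]; q=T[:3,:3]@np.asarray(p)+T[:3,3]; q=K@q; return q[:2]/q[2]
def bar(th,y):  # station frame
    c,s=np.cos(th),np.sin(th)
    return np.array([.100-.240*c-.006*-s*-1*-1 if 0 else .100-.240*c+.006*s, y, .1015+.240*s+.006*c])
def w(st,p):
    x,y,a=st; c,s=np.cos(a),np.sin(a); return np.array([x+c*p[0]-s*p[1],y+s*p[0]+c*p[1],p[2]])
E
python3 - <<'E'
from h import *
T=lambda a,b:(155+a/5,125+b/5)
S=lambda a,b:(235+a/3.2,85+b/3.2)
obs=[]
for (cx,cy),p in [((97,47),(.105,.19)),((760,107),(.105,-.19)),((725,473),(-.105,-.19)),((58,410),(-.105,.19))]:
    obs.append(("top",T(cx,cy),lambda q,p=p:(*p,.098)))
for y,i,L in((.086,3,[("top",T(113,240),.03),("top",T(265,255),-.03),("scene",S(390,35),.034),("scene",S(325,65),-.034)]),
             (-.086,4,[("top",T(470,280),.03),("top",T(620,293),-.03),("scene",S(218,122),.034),("scene",S(145,157),-.034)])):
    for n,px,d in L: obs.append((n,px,lambda q,y=y,i=i,d=d:bar(q[i],y+d)))
obs.append(("scene",S(198,520),lambda q:(.105,-.19,.098)))
obs.append(("scene",S(25,368),lambda q:(-.105,-.19,.098)))
f=lambda q:np.concatenate([proj(n,w(q[:3],g(q)))-px for n,px,g in obs])
r=least_squares(f,[.8,0,0,1.1,1.1],loss='soft_l1'); print(r.x.round(4)); print(f(r.x).reshape(-1,2).round(1))
q=r.x
for y,i in((.086,3),(-.086,4)): print(w(q[:3],bar(q[i],y)),w(q[:3],bar(0,y)),"rim",w(q[:3],(-.082,y,.0975)))
E
```

```text
[ 0.6443  0.0746 -0.073   0.932   0.9145]
[[-0.6 -0. ]
 [-0.7 -0.1]
 [-0.  -0.3]
 [-1.6  0.1]
 [ 2.5 -0. ]
 [-3.3 -0.8]
 [-0.7  0.2]
 [-0.1  1.1]
 [ 1.7 -0.1]
 [-3.7 -0.4]
 [-0.3  0.4]
 [-0.3  1.4]
 [-0.2 -0.3]
 [-1.4 -4.3]]
[0.61239692 0.16312698 0.29775777] [0.51093898 0.17054742 0.1075    ] rim [0.56878448 0.16631671 0.0975    ]
[ 0.59643608 -0.00816509  0.29530037] [ 0.49839275 -0.00099439  0.1075    ] rim [ 0.55623825 -0.0052251   0.0975    ]
```

```bash
cat >> h.py <<'E'
from scipy.spatial.transform import Rotation as Ro
ST=(0.6443,0.0746,-0.073)
def go(p,yaw=None):
    o=get_obs(); R=Ro.from_quat(o["eef_rot"],scalar_first=True).as_matrix()
    y=np.arctan2(R[1,1],R[0,1])
    d=R.T@(np.asarray(p)-o["ee_pos"])*100
    t=0 if yaw is None else np.degrees((y-yaw+np.pi)%(2*np.pi)-np.pi)
    print("t",round(o["clock"],2),"pos",o["ee_pos"].round(4),"F",o["force"].round(2),"tilt",R[2,2].round(4),"shift",d.round(2),"turn",round(t,1))
E
python3 -c "
from h import *
go((.607,.163,.345),-.073)"
```

```text
t 0.1 pos [0.1594 0.4996 0.2306] F [ 0.94 -0.03 -0.23] tilt -1.0 shift [-52.88 -18.48 -11.41] turn 76.5
```

Request:
play_rows([
  [[0,0,-5],0],
  [[-3,-1,-10],10],
  [[-8.5,-3,-11.4],20],
  [[-14,-5,-11.4],30],
  [[-19.5,-7,-11.4],40],
  [[-25,-9,-11.4],50],
  [[-30.5,-10.8,-11.4],60],
  [[-36,-12.7,-11.4],70],
], jaw=1, newtons=40)

```text
clock: 1.1
ee_pos: [0.4651, 0.2683, 0.3449]
eef_rot: [-0.0, 0.695, 0.719, -0.0]
force: [0.4, 0.8, 0.1]
opening: -0.0001
```

```bash
python3 -c "
from h import *
go((.607,.163,.335),-.073)"
```

```text
t 1.1 pos [0.4651 0.2683 0.3449] F [0.39 0.78 0.11] tilt -1.0 shift [-11.02  13.82   0.99] turn 6.2
```

Request:
play_rows([
  [[-4,5,0],6],
  [[-8,10,0.5],6.2],
  [[-11,13.8,1],6.2],
  [[-11,13.8,1],6.2],
  [[-11,13.8,1],6.2],
])

```text
clock: 1.72
ee_pos: [0.6058, 0.1654, 0.3346]
eef_rot: [-0.001, 0.731, 0.683, -0.001]
force: [-0.4, 1.2, -0.4]
opening: 0.0003
```

Run:
```python
from h import *
import cv2
go((.609,.163,.306),-.073)
im=get_image("scene");cv2.imwrite("pics/s1.png",cv2.resize(im[60:270,230:430,::-1],None,fx=2.8,fy=2.8,interpolation=2))
im=get_image("top");cv2.imwrite("pics/t1.png",cv2.resize(im[100:240,145:325,::-1],None,fx=4,fy=4,interpolation=2))
q=[proj("scene",w(ST,bar(.932,.086))),proj("scene",get_obs()["ee_pos"])]
print([(a-[230,60])*2.8 for a in q])
```

```text
t 1.73 pos [0.6058 0.1654 0.3346] F [-0.39  1.22 -0.41] tilt -1.0 shift [-0.21  0.34  2.86] turn 0.3
[array([326.07262646, 115.31188885]), array([327.4052665 ,  72.33904969])]
```

View pics/s1.png

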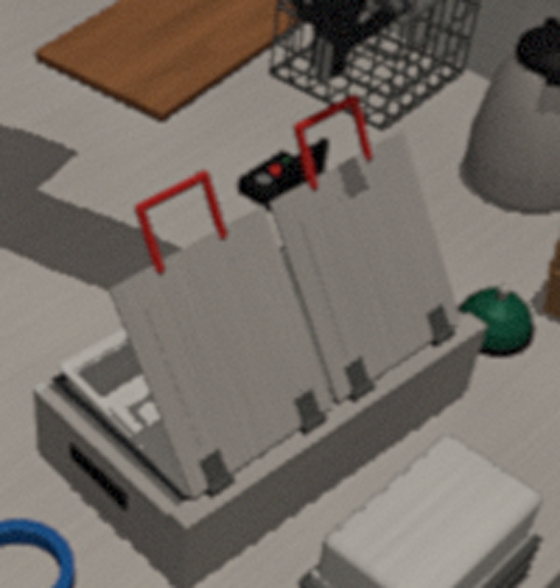

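View pics/t1.png

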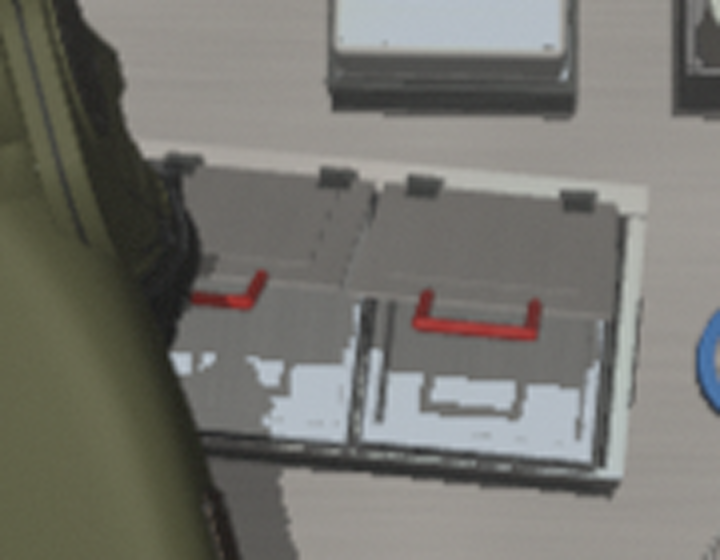

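```bash
cat >> h.py <<'E'
def table(y,ths,dz=.0045):
    for th in ths:
        p=w(ST,bar(th,y))+[0,0,dz]; print(th,end=" "); go(p,-.073)
E
python3 -c "
from h import *
table(.086,[.94,.85,.75,.65,.55,.45,.35,.25,.2,.15,.1,.05,0])"
```

```text
0.94 t 1.82 pos [0.6053 0.1662 0.3356] F [ 0.18 -0.42  0.04] tilt -1.0 shift [-0.26  0.89  3.23] turn 0.4
0.85 t 1.82 pos [0.6053 0.1662 0.3356] F [ 0.18 -0.42  0.04] tilt -1.0 shift [-0.25 -0.83  4.54] turn 0.4
0.75 t 1.82 pos [0.6053 0.1662 0.3356] F [ 0.18 -0.42  0.04] tilt -1.0 shift [-0.24 -2.59  6.17] turn 0.4
0.65 t 1.82 pos [0.6053 0.1662 0.3356] F [ 0.18 -0.42  0.04] tilt -1.0 shift [-0.23 -4.18  7.96] turn 0.4
0.55 t 1.82 pos [0.6053 0.1662 0.3356] F [ 0.18 -0.42  0.04] tilt -1.0 shift [-0.22 -5.59  9.91] turn 0.4
0.45 t 1.82 pos [0.6053 0.1662 0.3356] F [ 0.18 -0.42  0.04] tilt -1.0 shift [-0.21 -6.79 11.99] turn 0.4
0.35 t 1.82 pos [0.6053 0.1662 0.3356] F [ 0.18 -0.42  0.04] tilt -1.0 shift [-0.2  -7.78 14.17] turn 0.4
0.25 t 1.82 pos [0.6053 0.1662 0.3356] F [ 0.18 -0.42  0.04] tilt -1.0 shift [-0.2  -8.54 16.45] turn 0.4
0.2 t 1.82 pos [0.6053 0.1662 0.3356] F [ 0.18 -0.42  0.04] tilt -1.0 shift [-0.2  -8.84 17.61] turn 0.4
0.15 t 1.82 pos [0.6053 0.1662 0.3356] F [ 0.18 -0.42  0.04] tilt -1.0 shift [-0.2  -9.08 18.79] turn 0.4
0.1 t 1.82 pos [0.6053 0.1662 0.3356] F [ 0.18 -0.42  0.04] tilt -1.0 shift [-0.2  -9.26 19.97] turn 0.4
0.05 t 1.82 pos [0.6053 0.1662 0.3356] F [ 0.18 -0.42  0.04] tilt -1.0 shift [-0.2  -9.38 21.17] turn 0.4
0 t 1.82 pos [0.6053 0.1662 0.3356] F [ 0.18 -0.42  0.04] tilt -1.0 shift [-0.2  -9.44 22.37] turn 0.4
```

Request:
play_rows([
  [[-0.2,0.7,1.5],0.4],
  [[-0.2,0.7,3.0],0.4],
  [[-0.2,0,3.8],0.4],
  [[-0.2,-0.8,4.5],0.4],
  [[-0.2,-1.7,5.3],0.4],
  [[-0.2,-2.6,6.2],0.4],
  [[-0.2,-3.4,7.0],0.4],
  [[-0.2,-4.2,8.0],0.4],
])

```text
clock: 2.82
ee_pos: [0.5623, 0.1671, 0.2555]
eef_rot: [-0.001, 0.733, 0.681, 0.0]
force: [-0.1, -1.1, 2.7]
opening: 0.0002
```

Run:
```python
from h import *
import cv2
im=get_image("scene");cv2.imwrite("pics/s2.png",cv2.resize(im[60:270,230:430,::-1],None,fx=2.8,fy=2.8,interpolation=2))
table(.086,[.65,.55,.45,.35,.25,.2])
```

```text
0.65 t 2.88 pos [0.5611 0.1669 0.2539] F [-2.05  0.62  1.77] tilt -1.0 shift [ 0.    0.23 -0.21] turn -0.0
0.55 t 2.88 pos [0.5611 0.1669 0.2539] F [-2.05  0.62  1.77] tilt -1.0 shift [ 0.   -1.17  1.74] turn -0.0
0.45 t 2.88 pos [0.5611 0.1669 0.2539] F [-2.05  0.62  1.77] tilt -1.0 shift [ 0.   -2.36  3.82] turn -0.0
0.35 t 2.88 pos [0.5611 0.1669 0.2539] F [-2.05  0.62  1.77] tilt -1.0 shift [ 0.   -3.34  6.01] turn -0.0
0.25 t 2.88 pos [0.5611 0.1669 0.2539] F [-2.05  0.62  1.77] tilt -1.0 shift [ 0.   -4.1   8.29] turn -0.0
0.2 t 2.88 pos [0.5611 0.1669 0.2539] F [-2.05  0.62  1.77] tilt -1.0 shift [ 0.   -4.4   9.45] turn -0.0
```

View pics/s2.png

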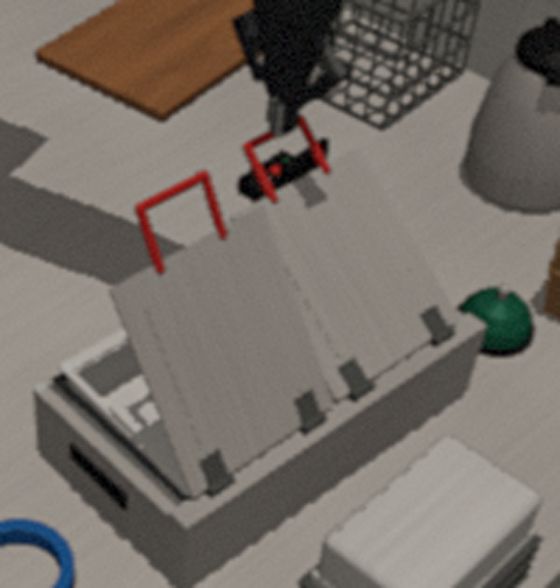

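The left lid follows under the fingertips (bar at ~(285,130) in the crop), with about 2 N. I'll continue down.

Request:
play_rows([
  [[0,-0.9,1.2],0],
  [[0,-1.6,2.4],0],
  [[0,-2.2,3.6],0],
  [[0,-2.8,4.8],0],
  [[0,-3.3,6.0],0],
  [[0,-3.8,7.2],0],
  [[0,-4.1,8.3],0],
  [[0,-4.1,8.3],0],
])

```text
clock: 3.88
ee_pos: [0.5224, 0.1691, 0.1712]
eef_rot: [-0.0, 0.733, 0.68, -0.001]
force: [-0.2, 0.3, -0.5]
opening: -0.0005
```

Run:
```python
from h import *
table(.086,[.25,.2,.15,.1,.09,.08,0])
```

```text
0.25 t 3.88 pos [0.5224 0.1691 0.1712] F [-0.16  0.33 -0.5 ] tilt -1.0 shift [ 0.06 -0.26  0.  ] turn -0.1
0.2 t 3.88 pos [0.5224 0.1691 0.1712] F [-0.16  0.33 -0.5 ] tilt -1.0 shift [ 0.06 -0.56  1.16] turn -0.1
0.15 t 3.88 pos [0.5224 0.1691 0.1712] F [-0.16  0.33 -0.5 ] tilt -1.0 shift [ 0.06 -0.79  2.34] turn -0.1
0.1 t 3.88 pos [0.5224 0.1691 0.1712] F [-0.16  0.33 -0.5 ] tilt -1.0 shift [ 0.07 -0.97  3.53] turn -0.1
0.09 t 3.88 pos [0.5224 0.1691 0.1712] F [-0.16  0.33 -0.5 ] tilt -1.0 shift [ 0.07 -1.    3.77] turn -0.1
0.08 t 3.88 pos [0.5224 0.1691 0.1712] F [-0.16  0.33 -0.5 ] tilt -1.0 shift [ 0.07 -1.02  4.  ] turn -0.1
0 t 3.88 pos [0.5224 0.1691 0.1712] F [-0.16  0.33 -0.5 ] tilt -1.0 shift [ 0.07 -1.15  5.92] turn -0.1
```

Request:
play_rows([
  [[0,-0.3,0.6],0],
  [[0,-0.5,1.1],0],
  [[0,-0.7,1.6],0],
  [[0,-0.8,2.1],0],
  [[0,-0.9,2.6],0],
  [[0,-0.9,2.9],0],
  [[0,-0.9,3.2],0],
])

```text
clock: 4.75
ee_pos: [0.5139, 0.1699, 0.14]
eef_rot: [-0.0, 0.733, 0.68, -0.0]
force: [-0.3, 0.1, 0.9]
opening: 0.0
```

Run:
```python
from h import *
table(.086,[.1,.08,.05,0])
```

```text
0.1 t 4.75 pos [0.5139 0.1699 0.14  ] F [-0.28  0.1   0.88] tilt -1.0 shift [ 0.04 -0.12  0.4 ] turn -0.1
0.08 t 4.75 pos [0.5139 0.1699 0.14  ] F [-0.28  0.1   0.88] tilt -1.0 shift [ 0.04 -0.17  0.88] turn -0.1
0.05 t 4.75 pos [0.5139 0.1699 0.14  ] F [-0.28  0.1   0.88] tilt -1.0 shift [ 0.04 -0.24  1.6 ] turn -0.1
0 t 4.75 pos [0.5139 0.1699 0.14  ] F [-0.28  0.1   0.88] tilt -1.0 shift [ 0.04 -0.3   2.8 ] turn -0.1
```

Request:
play_rows([
  [[0,0,0.2],0],
  [[0,-0.1,0.4],0],
  [[0,-0.1,0.5],0],
  [[0,-0.1,0.6],0],
])

```text
clock: 5.25
ee_pos: [0.5135, 0.17, 0.1344]
eef_rot: [0.0, 0.733, 0.68, 0.0]
force: [0.3, 0.2, 0.9]
opening: -0.0
```

Request:
play_rows([
  [[0,0,0.1],0],
  [[0,0,0.2],0],
  [[0,0,0.25],0],
])

```text
clock: 5.62
ee_pos: [0.5132, 0.1701, 0.1317]
eef_rot: [-0.0, 0.733, 0.68, -0.0]
force: [0.4, -0.0, 1.5]
opening: 0.0002
```

Request:
play_rows([
  [[0,0,0.1],0],
  [[0,0,0.15],0],
  [[0,0,0.2],0],
])

```text
clock: 6.0
ee_pos: [0.5132, 0.1701, 0.1297]
eef_rot: [-0.0, 0.733, 0.68, -0.0]
force: [-0.2, 0.1, 1.8]
opening: 0.0002
```

Request:
play_rows([
  [[0,0,0.1],0],
  [[0,0,0.2],0],
])

```text
clock: 6.25
ee_pos: [0.5133, 0.1701, 0.1277]
eef_rot: [-0.0, 0.733, 0.68, 0.0]
force: [-0.3, -0.5, 0.6]
opening: 0.0001
```

Request:
play_rows([
  [[0,0,0.1],0],
  [[0,0,0.2],0],
])

```text
clock: 6.5
ee_pos: [0.5134, 0.1701, 0.1258]
eef_rot: [0.0, 0.733, 0.68, 0.0]
force: [0.3, -0.7, 0.8]
opening: -0.0
```

Request:
play_rows([
  [[0,0,0.1],0],
  [[0,0,0.2],0],
])

```text
clock: 6.75
ee_pos: [0.5134, 0.1701, 0.1238]
eef_rot: [0.0, 0.733, 0.68, 0.0]
force: [-0.2, 0.1, 0.5]
opening: -0.0
```

Request:
play_rows([
  [[0,0,0.1],0],
  [[0,0,0.2],0],
])

```text
clock: 7.0
ee_pos: [0.5134, 0.1701, 0.1217]
eef_rot: [0.0, 0.733, 0.68, 0.0]
force: [0.2, 0.4, 0.8]
opening: -0.0001
```

Request:
play_rows([
  [[0,0,0.1],0],
  [[0,0,0.2],0],
])

```text
clock: 7.25
ee_pos: [0.5133, 0.1701, 0.1197]
eef_rot: [0.0, 0.733, 0.68, -0.0]
force: [1.0, -0.2, 0.3]
opening: -0.0001
```

Request:
play_rows([
  [[0,0,0.1],0],
  [[0,0,0.2],0],
])

```text
clock: 7.5
ee_pos: [0.5134, 0.1701, 0.1177]
eef_rot: [0.0, 0.733, 0.68, 0.0]
force: [0.5, 0.5, 0.8]
opening: -0.0002
```

Request:
play_rows([
  [[0,0,0.1],0],
  [[0,0,0.2],0],
])

```text
clock: 7.75
ee_pos: [0.5134, 0.1701, 0.1157]
eef_rot: [0.0, 0.733, 0.68, -0.0]
force: [0.0, 0.1, 0.5]
opening: -0.0002
```

The left lid passed its catching range, so it is free. I'll shut it onto its stop.

Request:
play_rows([
  [[0,0,0.1],0],
  [[0,0,0.2],0],
  [[0,0,0.3],0],
])

```text
clock: 8.12
ee_pos: [0.5134, 0.1701, 0.1127]
eef_rot: [0.0, 0.733, 0.68, 0.0]
force: [-0.1, 0.7, 0.5]
opening: 0.0002
```

Request:
play_rows([
  [[0,0,0.1],0],
  [[0,0,0.2],0],
])

```text
clock: 8.38
ee_pos: [0.5133, 0.1701, 0.1108]
eef_rot: [0.0, 0.733, 0.68, 0.0]
force: [0.1, -0.0, 0.5]
opening: -0.0002
```

Request:
play_rows([
  [[0,0,0.1],0],
  [[0,0,0.15],0],
])

```text
clock: 8.62
ee_pos: [0.5136, 0.1701, 0.1094]
eef_rot: [0.0, 0.733, 0.68, 0.0]
force: [0.6, -0.1, 0.6]
opening: -0.0003
```

Run:
```python
from h import *
import cv2
im=get_image("scene");cv2.imwrite("pics/s3.png",cv2.resize(im[60:270,230:430,::-1],None,fx=2.8,fy=2.8,interpolation=2))
go((.5134,.17,.11))
```

```text
t 8.68 pos [0.5135 0.1701 0.1093] F [0.14 0.34 1.07] tilt -1.0 shift [-0.01 -0.01 -0.07] turn 0
```

View pics/s3.png

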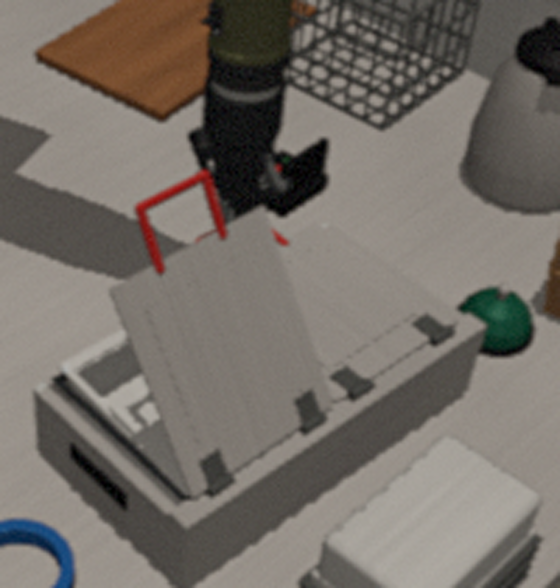

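Run:
```python
from h import *
def lid(th,r,y,h=.0015):
    c,s=np.cos(th),np.sin(th); return w(ST,(.1-r*c+h*s,y,.1015+r*s+h*c))
for th in (0,.05,.1,.2,.3):
    print(th,[((proj("scene",p)-[230,60])*2.8).round() for p in (lid(th,.193,.086+.083),w(ST,bar(th,.086+.034)),lid(th,.004,.169))])
```

```text
0 [array([321., 222.]), array([255., 215.]), array([465., 321.])]
0.05 [array([322., 215.]), array([256., 206.]), array([465., 321.])]
0.1 [array([324., 208.]), array([258., 197.]), array([465., 321.])]
0.2 [array([328., 194.]), array([263., 181.]), array([465., 321.])]
0.3 [array([334., 182.]), array([269., 165.]), array([466., 321.])]
```

The left lid's front corner at crop (325,225) matches θ≈0. I'll press until the stop is felt.

Request:
play_rows([
  [[0,0,0.1],0],
  [[0,0,0.2],0],
  [[0,0,0.2],0],
])

```text
clock: 9.05
ee_pos: [0.5139, 0.1702, 0.1074]
eef_rot: [0.0, 0.733, 0.68, 0.0]
force: [2.9, -0.0, 1.1]
opening: 0.0
```

Run:
```python
from h import *
import cv2
im=get_image("top");cv2.imwrite("pics/t4.png",cv2.resize(im[120:240,145:325,::-1],None,fx=4.4,fy=4.4,interpolation=2))
im=get_image("scene");cv2.imwrite("pics/s4.png",cv2.resize(im[100:180,280:370,::-1],None,fx=7,fy=7,interpolation=2))
o=get_obs();print(o["force"],o["ee_pos"],o["wrist_torque"])
for y in(.052,.086,.12):print((proj("top",w(ST,bar(0,y)))-[145,120])*4.4,(proj("scene",w(ST,bar(0,y)))-[280,100])*7)
```

```text
[ 3.46996961 -0.38966562 -0.08975521] [0.51393694 0.17015568 0.10746144] [ 0.01957365 -0.47034638 -0.03205231]
[295.77654957 456.06338414] [162.87956567 326.29701046]
[242.11846749 451.20431107] [225.31493046 291.7747775 ]
[188.4649855  446.34565457] [286.27607682 258.06768052]
```

View pics/t4.png

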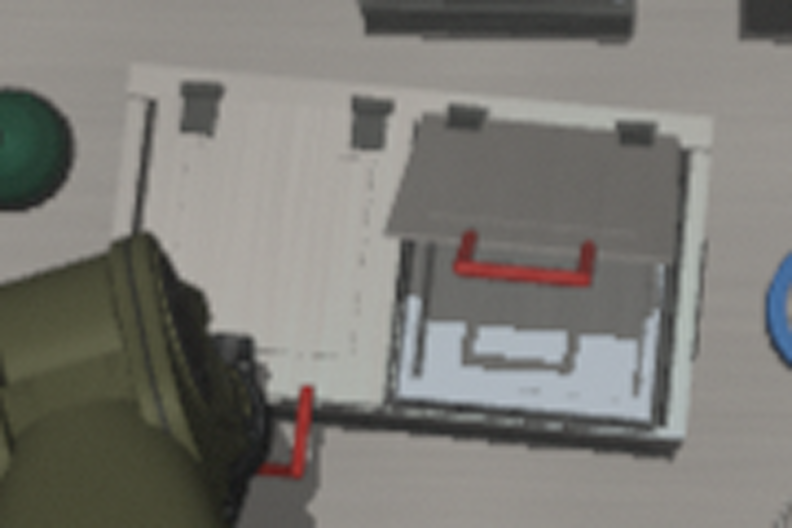

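View pics/s4.png

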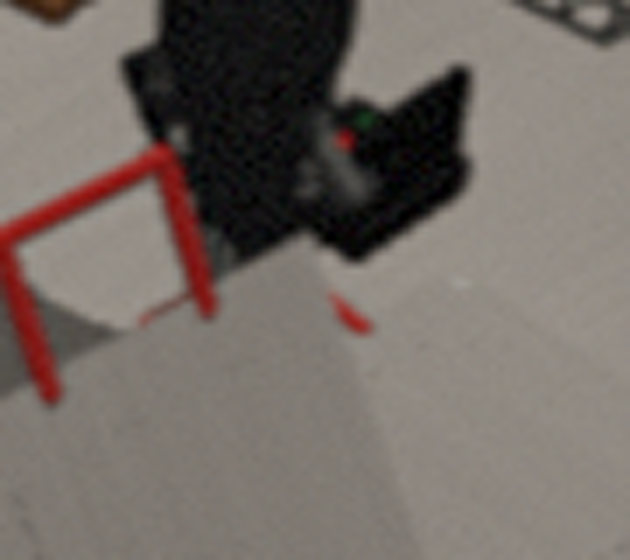

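Run:
```python
from h import *
T=lambda a,b:(155+a/5,125+b/5)
S=lambda a,b:(235+a/3.2,85+b/3.2)
for free in(0,1):
    obs=[]
    for (cx,cy),p in [((97,47),(.105,.19)),((760,107),(.105,-.19)),((725,473),(-.105,-.19)),((58,410),(-.105,.19))]:
        obs.append(("top",T(cx,cy),lambda q,p=p:(p[0]+q[5]*free,p[1],.098)))
    for y,i,L in((.086,3,[("top",T(113,240),.034),("top",T(265,255),-.034),("scene",S(390,35),.034),("scene",S(325,65),-.034)]),
                 (-.086,4,[("top",T(470,280),.034),("top",T(620,293),-.034),("scene",S(218,122),.034),("scene",S(145,157),-.034)])):
        for n,px,d in L: obs.append((n,px,lambda q,y=y,i=i,d=d:bar(q[i],y+d)))
    obs.append(("scene",S(198,520),lambda q:(.105+q[5]*free,-.19,.098)))
    obs.append(("top",(145+298/4.4,120+470/4.4),lambda q:bar(q[6],.086-.034)))
    obs.append(("scene",(280+145/7,100+322/7),lambda q:bar(q[6],.086-.034)))
    f=lambda q:np.concatenate([proj(n,w(q[:3],g(q)))-px for n,px,g in obs])
    r=least_squares(f,[.64,.07,-.07,.9,.9,0,0],loss='soft_l1'); print(r.x.round(4)); print(f(r.x).reshape(-1,2).round(1).tolist())
    q=r.x
    for y in(.086,-.086): print(w(q[:3],bar(0,y)))
```

```text
[ 0.6426  0.0738 -0.0701  0.9418  0.9229  0.0128  0.0037]
[[-0.5, 0.7], [-0.5, 0.3], [0.4, 0.1], [-1.2, 0.9], [1.1, -0.2], [-1.3, -0.8], [-0.9, -0.2], [-0.3, 0.8], [0.5, -0.3], [-1.6, -0.5], [-0.5, 0.2], [-0.5, 1.2], [-0.7, -0.5], [-0.1, -2.5], [1.8, 0.2]]
[0.50895715 0.16935682 0.1075    ]
[ 0.49691823 -0.00222134  0.1075    ]
[ 0.6379  0.0736 -0.0722  0.9615  0.9452  0.0065 -0.0068]
[[-0.2, -0.0], [-0.3, -0.2], [0.5, -0.4], [-1.1, 0.1], [1.0, -0.2], [-1.3, -0.7], [-1.0, -1.1], [-0.5, -0.2], [0.5, -0.4], [-1.5, -0.5], [-0.7, -0.9], [-0.8, 0.1], [-0.5, 0.1], [-0.1, -0.8], [0.6, 0.1]]
[0.50449978 0.16950937 0.1075    ]
[ 0.49209379 -0.00204264  0.1075    ]
```

The bar is really ~10 mm nearer the robot than my fit said (the housing is not centred on the origin), so the tips slid off its back. I'll back off, shift and re-press.

```bash
sed -i 's/^ST=.*/ST=(0.6379,0.0736,-0.0722)/' h.py
python3 - <<'E'
from h import *
table(.086,[.1,0])
E
```

```text
0.1 t 9.15 pos [0.5139 0.1702 0.1075] F [ 3.47 -0.39 -0.09] tilt -1.0 shift [-0.14 -0.76 -2.85] turn -0.1
0 t 9.15 pos [0.5139 0.1702 0.1075] F [ 3.47 -0.39 -0.09] tilt -1.0 shift [-0.14 -0.94 -0.45] turn -0.1
```

Request:
play_rows([
  [[0,0,-1],0],
  [[0,0,-2],0],
  [[0,-1.0,-2],0],
  [[0,-1.0,-2],0],
  [[0,-1.0,-1.5],0],
  [[0,-1.0,-1.0],0],
])

```text
clock: 9.9
ee_pos: [0.5137, 0.1705, 0.1205]
eef_rot: [0.007, 0.734, 0.679, 0.007]
force: [16.1, -4.4, -1.0]
opening: 0.0003
```

Request:
play_rows([
  [[0,0,0.2],0],
  [[0,0,0.4],0],
])

```text
clock: 10.15
ee_pos: [0.5135, 0.1706, 0.1164]
eef_rot: [0.007, 0.734, 0.679, 0.007]
force: [17.4, -5.1, -1.1]
opening: -0.0003
```

Request:
play_rows([
  [[0,0,0.1],0],
  [[0,0,0.2],0],
])

```text
clock: 10.4
ee_pos: [0.5133, 0.1706, 0.1144]
eef_rot: [0.007, 0.734, 0.679, 0.007]
force: [17.2, -4.3, -0.2]
opening: -0.0001
```

Request:
play_rows([
  [[0,1.0,0],0],
  [[0,1.0,-3],0],
  [[0,1.0,-6],0],
  [[0,1.0,-9],0],
  [[0,1.0,-12],0],
  [[4,1,-16],0],
  [[8,1,-18],0],
  [[8,1,-18],0],
])

```text
clock: 11.4
ee_pos: [0.5191, 0.2523, 0.2923]
eef_rot: [-0.0, 0.732, 0.681, 0.001]
force: [-0.2, -0.0, -0.0]
opening: 0.0
```

Run:
```python
from h import *
import cv2
im=get_image("top");cv2.imwrite("pics/t5.png",cv2.resize(im[120:240,145:325,::-1],None,fx=4.4,fy=4.4,interpolation=2))
im=get_image("scene");cv2.imwrite("pics/s5.png",cv2.resize(im[80:230,250:400,::-1],None,fx=4,fy=4,interpolation=2))
o=get_obs();print(o["force"],o["ee_pos"])
for th in(0,.05,.1):
  for y in(.052,.12):print(th,(proj("top",w(ST,bar(th,y)))-[145,120])*4.4,(proj("scene",w(ST,bar(th,y)))-[250,80])*4)
```

```text
[ 0.79918226 -0.63453938 -1.01944884] [0.51813541 0.2496475  0.2903992 ]
0 [297.18532787 466.29367816] [205.29145998 262.80614728]
0 [189.80273104 456.65521951] [275.79391016 223.94446328]
0.05 [294.76716425 463.82166491] [206.74239549 249.91856919]
0.05 [186.45751383 454.10017972] [277.70224076 211.09185675]
0.1 [292.41951159 460.3532478 ] [208.79439092 237.32594419]
0.1 [183.17619212 450.54822798] [280.21919867 198.51920976]
```

View pics/t5.png

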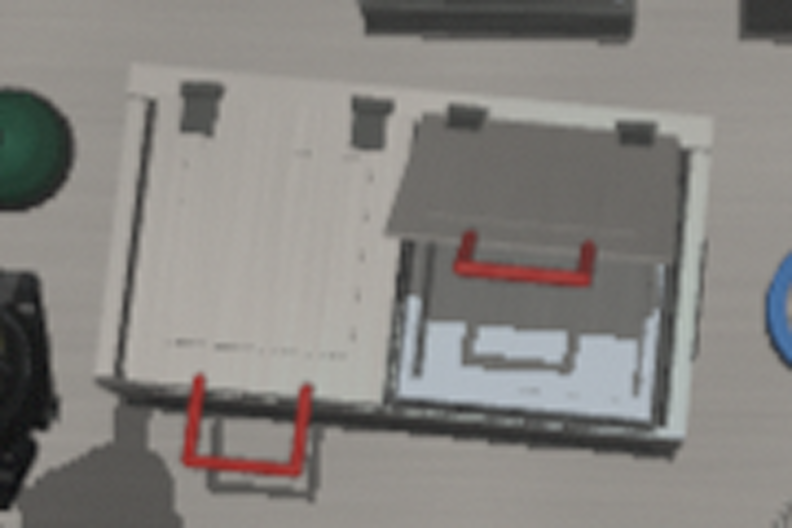

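View pics/s5.png

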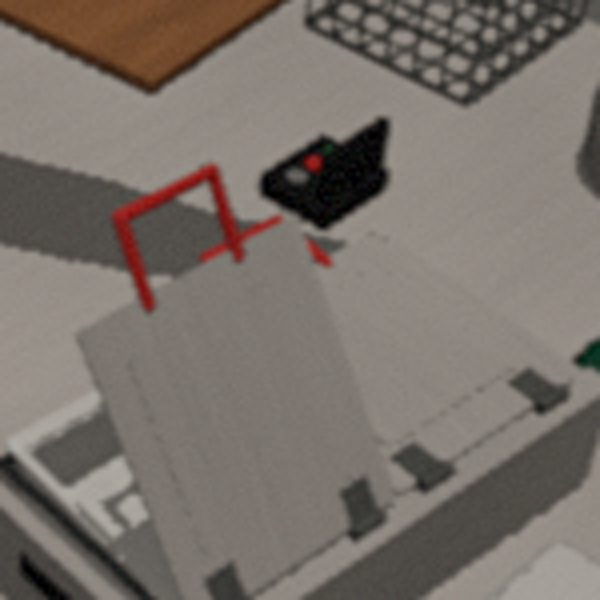

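Run:
```python
from h import *
go((.502,.169,.14),-.072)
```

```text
t 11.5 pos [0.5181 0.2496 0.2904] F [ 0.8  -0.63 -1.02] tilt -1.0 shift [-8.14 -0.97 15.06] turn -0.1
```

Request:
play_rows([
  [[-4,-0.5,2],0],
  [[-8.1,-1,5],0],
  [[-8.1,-1,9],0],
  [[-8.1,-1,13],0],
  [[-8.1,-1,15.5],0],
  [[-8.1,-1,15.8],0],
  [[-8.1,-1,16.2],0],
])

```text
clock: 12.38
ee_pos: [0.5032, 0.1693, 0.1296]
eef_rot: [-0.0, 0.733, 0.68, -0.0]
force: [-0.2, 0.1, -0.3]
opening: 0.0001
```

Request:
play_rows([
  [[0,0,0.2],0],
  [[0,0,0.4],0],
  [[0,0,0.6],0],
])

```text
clock: 12.75
ee_pos: [0.5037, 0.17, 0.1237]
eef_rot: [0.0, 0.733, 0.68, 0.0]
force: [0.2, -0.7, -0.4]
opening: -0.0002
```

Request:
play_rows([
  [[0,0,0.2],0],
  [[0,0,0.3],0],
])

```text
clock: 13.0
ee_pos: [0.5032, 0.1699, 0.1202]
eef_rot: [-0.0, 0.733, 0.68, -0.0]
force: [-0.6, -0.4, -0.6]
opening: -0.0001
```

Request:
play_rows([
  [[0,0,0.1],0],
  [[0,0,0.2],0],
])

```text
clock: 13.25
ee_pos: [0.5033, 0.1699, 0.1182]
eef_rot: [0.0, 0.733, 0.68, 0.0]
force: [0.7, -0.5, 0.5]
opening: -0.0002
```

Request:
play_rows([
  [[0,0,0.1],0],
  [[0,0,0.2],0],
])

```text
clock: 13.5
ee_pos: [0.5033, 0.1698, 0.1163]
eef_rot: [-0.0, 0.733, 0.68, -0.0]
force: [-0.8, -0.6, 0.5]
opening: -0.0001
```

Request:
play_rows([
  [[0,0,0.1],0],
  [[0,0,0.2],0],
])

```text
clock: 13.75
ee_pos: [0.5032, 0.1698, 0.1142]
eef_rot: [-0.0, 0.733, 0.68, -0.0]
force: [-0.2, -0.2, 0.8]
opening: -0.0002
```

Request:
play_rows([
  [[0,0,0.1],0],
  [[0,0,0.15],0],
])

```text
clock: 14.0
ee_pos: [0.5032, 0.1698, 0.1127]
eef_rot: [-0.0, 0.733, 0.68, -0.0]
force: [-0.4, 0.1, -0.3]
opening: 0.0003
```

Request:
play_rows([
  [[0,0,0.1],0],
  [[0,0,0.1],0],
])

```text
clock: 14.25
ee_pos: [0.5033, 0.1698, 0.1119]
eef_rot: [0.0, 0.733, 0.68, 0.0]
force: [-0.8, 0.6, 0.8]
opening: 0.0003
```

Request:
play_rows([
  [[0,0,0.05],0],
  [[0,0,0.1],0],
])

```text
clock: 14.5
ee_pos: [0.5034, 0.1699, 0.1117]
eef_rot: [0.0, 0.733, 0.68, 0.0]
force: [-3.3, -0.4, 9.2]
opening: -0.0003
```

Firm stop at z = 0.112, exactly the shut height: the left lid is shut, so the right one must be the one that catches. Moving to the right bar.

Request:
play_rows([
  [[0,0,-1],0],
  [[0,0,-5],0],
  [[0,0,-11],0],
  [[0,0,-17],0],
  [[0,0,-22.5],0],
  [[0,0,-23],0],
  [[0,0,-23],0],
])

```text
clock: 15.38
ee_pos: [0.5036, 0.1699, 0.3409]
eef_rot: [0.0, 0.733, 0.68, 0.0]
force: [0.8, 0.3, -0.3]
opening: 0.0
```

Run:
```python
from h import *
import cv2
im=get_image("top");cv2.imwrite("pics/t6.png",cv2.resize(im[120:240,145:325,::-1],None,fx=4.4,fy=4.4,interpolation=2))
table(-.086,[.945])
go(w(ST,bar(.945,-.086))+[-.001,0,.03],-.072)
```

```text
0.945 t 15.43 pos [0.503  0.1697 0.3398] F [ 0.28  0.39 -0.28] tilt -1.0 shift [-17.18  10.63   3.58] turn -0.1
t 15.43 pos [0.503  0.1697 0.3398] F [ 0.28  0.39 -0.28] tilt -1.0 shift [-17.19  10.53   1.03] turn -0.2
```

View pics/t6.png

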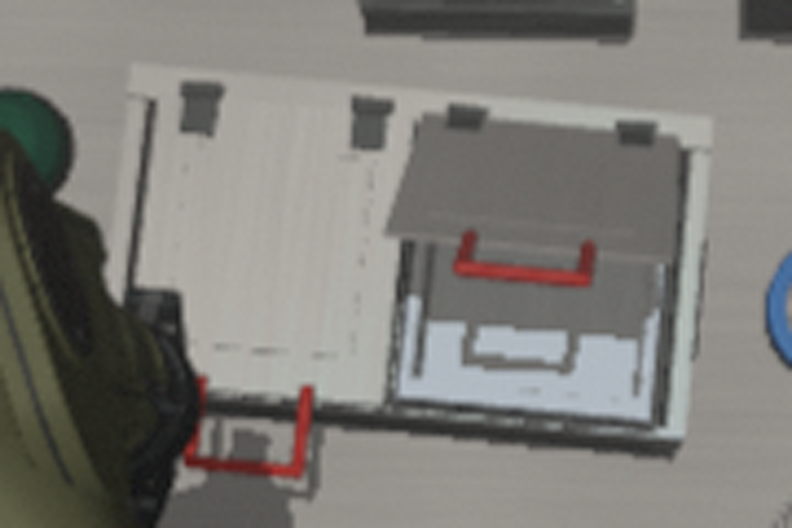

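Request:
play_rows([
  [[-4,2,-1],0],
  [[-8,4.5,-1],0],
  [[-12,7,-1],0],
  [[-16,9.5,-1],0],
  [[-17.2,10.5,0],0],
  [[-17.2,10.5,1],0],
  [[-17.2,10.5,1],0],
])

```text
clock: 16.3
ee_pos: [0.5936, -0.0085, 0.3288]
eef_rot: [-0.002, 0.733, 0.681, -0.001]
force: [-0.4, -0.7, 0.2]
opening: -0.0003
```

Run:
```python
from h import *
import cv2
im=get_image("top");cv2.imwrite("pics/t7.png",cv2.resize(im[120:240,145:325,::-1],None,fx=4.4,fy=4.4,interpolation=2))
im=get_image("scene");cv2.imwrite("pics/s7.png",cv2.resize(im[60:230,230:400,::-1],None,fx=3.5,fy=3.5,interpolation=2))
table(-.086,[.945,.85,.75,.65,.55,.45,.35,.25,.2,.15,.1,0])
```

```text
0.945 t 16.4 pos [ 0.5943 -0.0082  0.3306] F [ 0.43  0.33 -0.26] tilt -1.0 shift [-0.12  0.19  2.66] turn -0.0
0.85 t 16.4 pos [ 0.5943 -0.0082  0.3306] F [ 0.43  0.33 -0.26] tilt -1.0 shift [-0.13 -1.62  4.04] turn -0.0
0.75 t 16.4 pos [ 0.5943 -0.0082  0.3306] F [ 0.43  0.33 -0.26] tilt -1.0 shift [-0.13 -3.38  5.67] turn -0.0
0.65 t 16.4 pos [ 0.5943 -0.0082  0.3306] F [ 0.43  0.33 -0.26] tilt -1.0 shift [-0.13 -4.97  7.47] turn -0.0
0.55 t 16.4 pos [ 0.5943 -0.0082  0.3306] F [ 0.43  0.33 -0.26] tilt -1.0 shift [-0.13 -6.38  9.41] turn -0.0
0.45 t 16.4 pos [ 0.5943 -0.0082  0.3306] F [ 0.43  0.33 -0.26] tilt -1.0 shift [-0.13 -7.58 11.49] turn -0.0
0.35 t 16.4 pos [ 0.5943 -0.0082  0.3306] F [ 0.43  0.33 -0.26] tilt -1.0 shift [-0.13 -8.56 13.68] turn -0.0
0.25 t 16.4 pos [ 0.5943 -0.0082  0.3306] F [ 0.43  0.33 -0.26] tilt -1.0 shift [-0.14 -9.33 15.95] turn -0.0
0.2 t 16.4 pos [ 0.5943 -0.0082  0.3306] F [ 0.43  0.33 -0.26] tilt -1.0 shift [-0.14 -9.62 17.12] turn -0.0
0.15 t 16.4 pos [ 0.5943 -0.0082  0.3306] F [ 0.43  0.33 -0.26] tilt -1.0 shift [-0.14 -9.86 18.29] turn -0.0
0.1 t 16.4 pos [ 0.5943 -0.0082  0.3306] F [ 0.43  0.33 -0.26] tilt -1.0 shift [ -0.14 -10.04  19.48] turn -0.0
0 t 16.4 pos [ 0.5943 -0.0082  0.3306] F [ 0.43  0.33 -0.26] tilt -1.0 shift [ -0.14 -10.22  21.87] turn -0.0
```

View pics/s7.png

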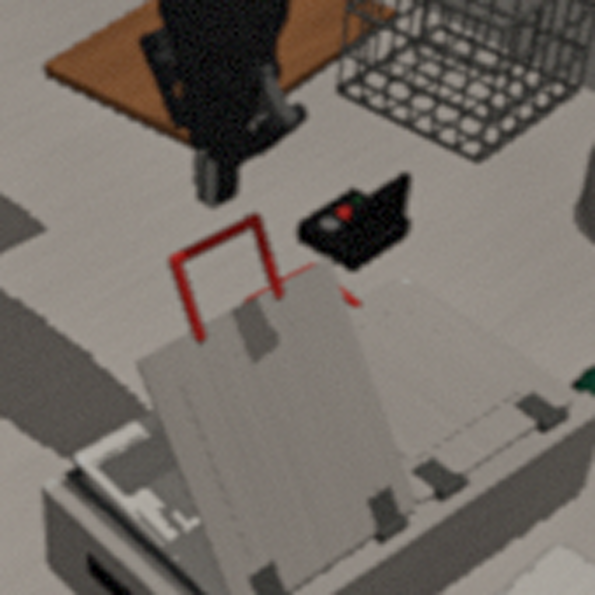

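Request:
play_rows([
  [[-0.1,0,1.4],0],
  [[-0.1,0,2.4],0],
  [[-0.1,-1.0,3.3],0],
  [[-0.1,-1.8,4.1],0],
  [[-0.1,-2.7,4.9],0],
  [[-0.1,-3.5,5.7],0],
  [[-0.1,-4.3,6.6],0],
  [[-0.1,-5.1,7.5],0],
])

```text
clock: 17.4
ee_pos: [0.5417, -0.0057, 0.2568]
eef_rot: [-0.001, 0.733, 0.681, -0.0]
force: [-3.9, 0.7, 5.5]
opening: 0.0
```

Run:
```python
from h import *
import cv2
im=get_image("scene");cv2.imwrite("pics/s8.png",cv2.resize(im[60:230,230:400,::-1],None,fx=3.5,fy=3.5,interpolation=2))
table(-.086,[.65,.55,.45,.35,.25,.2,.15])
```

```text
0.65 t 17.45 pos [ 0.5406 -0.0057  0.2555] F [-5.07  0.61  3.65] tilt -1.0 shift [ 0.01  0.39 -0.06] turn -0.0
0.55 t 17.45 pos [ 0.5406 -0.0057  0.2555] F [-5.07  0.61  3.65] tilt -1.0 shift [ 0.   -1.01  1.89] turn -0.0
0.45 t 17.45 pos [ 0.5406 -0.0057  0.2555] F [-5.07  0.61  3.65] tilt -1.0 shift [ 0.   -2.2   3.97] turn -0.0
0.35 t 17.45 pos [ 0.5406 -0.0057  0.2555] F [-5.07  0.61  3.65] tilt -1.0 shift [-0.   -3.18  6.16] turn -0.0
0.25 t 17.45 pos [ 0.5406 -0.0057  0.2555] F [-5.07  0.61  3.65] tilt -1.0 shift [-0.   -3.94  8.44] turn -0.0
0.2 t 17.45 pos [ 0.5406 -0.0057  0.2555] F [-5.07  0.61  3.65] tilt -1.0 shift [-0.   -4.23  9.61] turn -0.0
0.15 t 17.45 pos [ 0.5406 -0.0057  0.2555] F [-5.07  0.61  3.65] tilt -1.0 shift [-1.000e-02 -4.460e+00  1.078e+01] turn -0.0
```

View pics/s8.png

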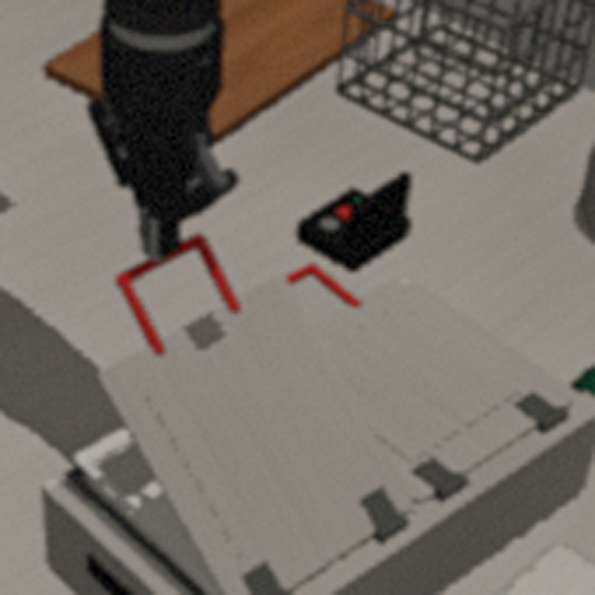

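Request:
play_rows([
  [[0,0,-0.6],0],
  [[0,0.5,-0.6],0],
  [[0,0.3,0.2],0],
  [[0,-0.4,1.0],0],
  [[0,-1.0,1.9],0],
  [[0,-1.6,2.9],0],
  [[0,-2.2,4.0],0],
  [[0,-2.2,4.0],0],
])

```text
clock: 18.45
ee_pos: [0.5206, -0.0051, 0.2145]
eef_rot: [-0.001, 0.733, 0.68, -0.001]
force: [-0.0, 0.3, 0.7]
opening: 0.0001
```

Run:
```python
from h import *
table(-.086,[.45,.35,.25,.2,.15])
```

```text
0.45 t 18.45 pos [ 0.5206 -0.0051  0.2145] F [-0.03  0.29  0.72] tilt -1.0 shift [ 0.09 -0.22 -0.13] turn -0.1
0.35 t 18.45 pos [ 0.5206 -0.0051  0.2145] F [-0.03  0.29  0.72] tilt -1.0 shift [ 0.09 -1.2   2.06] turn -0.1
0.25 t 18.45 pos [ 0.5206 -0.0051  0.2145] F [-0.03  0.29  0.72] tilt -1.0 shift [ 0.09 -1.96  4.34] turn -0.1
0.2 t 18.45 pos [ 0.5206 -0.0051  0.2145] F [-0.03  0.29  0.72] tilt -1.0 shift [ 0.09 -2.25  5.5 ] turn -0.1
0.15 t 18.45 pos [ 0.5206 -0.0051  0.2145] F [-0.03  0.29  0.72] tilt -1.0 shift [ 0.09 -2.49  6.68] turn -0.1
```

Request:
play_rows([
  [[0,-0.7,0.8],0],
  [[0,-1.1,1.7],0],
  [[0,-1.5,2.6],0],
  [[0,-1.8,3.5],0],
  [[0,-2.1,4.4],0],
  [[0,-2.4,5.3],0],
  [[0,-2.6,6.2],0],
  [[0,-2.6,6.5],0],
])

```text
clock: 19.45
ee_pos: [0.4955, -0.0031, 0.15]
eef_rot: [-0.001, 0.733, 0.68, -0.001]
force: [-1.6, 0.1, 1.0]
opening: 0.0
```

Run:
```python
from h import *
import cv2
im=get_image("scene");cv2.imwrite("pics/s9.png",cv2.resize(im[60:230,230:400,::-1],None,fx=3.5,fy=3.5,interpolation=2))
table(-.086,[.15,.1,.05,0])
```

```text
0.15 t 19.5 pos [ 0.4955 -0.0031  0.1499] F [-0.63  0.16 -0.23] tilt -1.0 shift [0.08 0.01 0.21] turn -0.1
0.1 t 19.5 pos [ 0.4955 -0.0031  0.1499] F [-0.63  0.16 -0.23] tilt -1.0 shift [ 0.08 -0.17  1.4 ] turn -0.1
0.05 t 19.5 pos [ 0.4955 -0.0031  0.1499] F [-0.63  0.16 -0.23] tilt -1.0 shift [ 0.08 -0.29  2.59] turn -0.1
0 t 19.5 pos [ 0.4955 -0.0031  0.1499] F [-0.63  0.16 -0.23] tilt -1.0 shift [ 0.08 -0.34  3.79] turn -0.1
```

View pics/s9.png

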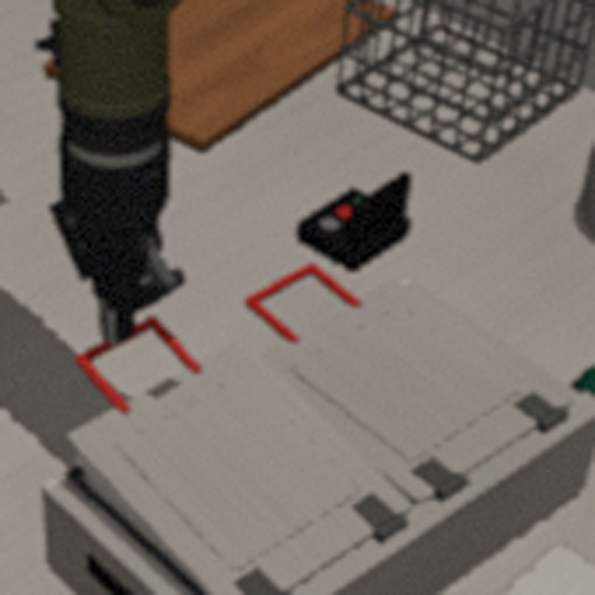

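Request:
play_rows([
  [[0,-0.1,0.2],0],
  [[0,-0.1,0.4],0],
  [[0,-0.2,0.6],0],
  [[0,-0.2,0.8],0],
  [[0,-0.2,1.0],0],
  [[0,-0.2,1.2],0],
  [[0,-0.2,1.4],0],
  [[0,-0.2,1.5],0],
])

```text
clock: 20.5
ee_pos: [0.4942, -0.003, 0.1356]
eef_rot: [-0.0, 0.733, 0.68, -0.0]
force: [-0.4, -0.2, 1.2]
opening: -0.0002
```

Request:
play_rows([
  [[0,0,0.05],0],
  [[0,0,0.1],0],
  [[0,0,0.15],0],
])

```text
clock: 20.88
ee_pos: [0.4944, -0.003, 0.1343]
eef_rot: [0.0, 0.733, 0.68, 0.0]
force: [-1.1, 0.5, 0.7]
opening: 0.0001
```

Request:
play_rows([
  [[0,0,0.05],0],
  [[0,0,0.1],0],
])

```text
clock: 21.12
ee_pos: [0.4944, -0.003, 0.1333]
eef_rot: [0.0, 0.733, 0.68, 0.0]
force: [-0.1, -0.4, 0.0]
opening: -0.0002
```

Request:
play_rows([
  [[0,0,0.05],0],
])

```text
clock: 21.25
ee_pos: [0.4943, -0.003, 0.1328]
eef_rot: [-0.0, 0.733, 0.68, 0.0]
force: [-1.2, 1.5, 0.4]
opening: -0.0002
```

Request:
play_rows([
  [[0,0,0.05],0],
])

```text
clock: 21.38
ee_pos: [0.4944, -0.003, 0.1323]
eef_rot: [0.0, 0.733, 0.68, 0.0]
force: [-0.8, -0.3, 1.3]
opening: -0.0003
```

Request:
play_rows([
  [[0,0,0.03],0],
  [[0,0,0.06],0],
])

```text
clock: 21.62
ee_pos: [0.4944, -0.003, 0.1317]
eef_rot: [0.0, 0.733, 0.68, 0.0]
force: [-0.7, 0.0, 1.1]
opening: -0.0
```

Request:
play_rows([
  [[0,0,0.03],0],
  [[0,0,0.06],0],
])

```text
clock: 21.88
ee_pos: [0.4944, -0.003, 0.1311]
eef_rot: [0.0, 0.733, 0.68, 0.0]
force: [-0.7, -0.8, 0.7]
opening: -0.0
```

Request:
play_rows([
  [[0,0,0.03],0],
  [[0,0,0.06],0],
])

```text
clock: 22.12
ee_pos: [0.4944, -0.003, 0.1305]
eef_rot: [0.0, 0.733, 0.68, 0.0]
force: [-1.4, -0.7, 0.1]
opening: -0.0002
```

Request:
play_rows([
  [[0,0,0.03],0],
  [[0,0,0.06],0],
])

```text
clock: 22.38
ee_pos: [0.4943, -0.003, 0.1299]
eef_rot: [-0.0, 0.733, 0.68, -0.0]
force: [-1.4, 0.4, 1.1]
opening: -0.0001
```

Request:
play_rows([
  [[0,0,0.03],0],
  [[0,0,0.06],0],
])

```text
clock: 22.62
ee_pos: [0.4943, -0.003, 0.1293]
eef_rot: [0.0, 0.733, 0.68, -0.0]
force: [-1.2, -0.6, 0.1]
opening: 0.0003
```

Request:
play_rows([
  [[0,0,0.06],0],
])

```text
clock: 22.75
ee_pos: [0.4944, -0.003, 0.1287]
eef_rot: [0.0, 0.733, 0.68, 0.0]
force: [-0.9, -0.5, 0.9]
opening: 0.0001
```

Request:
play_rows([
  [[0,0,0.06],0],
])

```text
clock: 22.88
ee_pos: [0.4943, -0.003, 0.1281]
eef_rot: [-0.0, 0.733, 0.68, -0.0]
force: [-0.8, -0.4, 1.7]
opening: -0.0002
```

Request:
play_rows([
  [[0,0,0.06],0],
])

```text
clock: 23.0
ee_pos: [0.4943, -0.003, 0.1276]
eef_rot: [-0.0, 0.733, 0.68, -0.0]
force: [-0.5, -0.3, 3.0]
opening: -0.0003
```

Request:
play_rows([
  [[0,0,0.03],0],
])

```text
clock: 23.12
ee_pos: [0.4942, -0.003, 0.1273]
eef_rot: [-0.0, 0.733, 0.68, -0.0]
force: [-1.5, 0.0, 2.5]
opening: 0.0001
```

Request:
play_rows([
  [[0,0,0.04],0],
])

```text
clock: 23.25
ee_pos: [0.4943, -0.003, 0.1269]
eef_rot: [-0.0, 0.733, 0.68, -0.0]
force: [-2.5, -0.1, 3.9]
opening: 0.0002
```

Request:
play_rows([
  [[0,0,0.03],0],
  [[0,0,0.03],0],
])

```text
clock: 23.5
ee_pos: [0.4942, -0.003, 0.1266]
eef_rot: [-0.0, 0.733, 0.68, -0.0]
force: [-2.5, 0.3, 4.8]
opening: 0.0001
```

The right lid catches: force climbs steadily to ~5 N at z ≈ 0.1266 (θ ≈ 0.065), well short of shut. Now I lift off, open partly, straddle the bar and grip it.

Request:
play_rows([
  [[0,0,-2],0],
  [[0,0,-4],0],
  [[0,0,-4],0],
  [[0,0,-4],0],
])

```text
clock: 24.0
ee_pos: [0.4942, -0.003, 0.1657]
eef_rot: [-0.0, 0.733, 0.68, -0.0]
force: [0.2, 0.3, -0.9]
opening: 0.0
```

Request:
play_rows([
  [[0,0,0],0],
  [[0,0,0],0],
  [[0,0,0],0],
], jaw=0.62, newtons=30)

```text
clock: 24.38
ee_pos: [0.4941, -0.003, 0.1661]
eef_rot: [-0.0, 0.733, 0.68, -0.0]
force: [-0.6, 0.1, -0.5]
opening: 0.0321
```

Run:
```python
from h import *
import cv2
print(get_obs()["opening"])
im=get_image("top");cv2.imwrite("pics/t10.png",cv2.resize(im[130:250,185:325,::-1],None,fx=5,fy=5,interpolation=2))
im=get_image("scene");cv2.imwrite("pics/s10.png",cv2.resize(im[100:220,230:350,::-1],None,fx=5,fy=5,interpolation=2))
go((.496,-.0025,.107),-.072)
for th in(0,.06):
  print((proj("top",w(ST,bar(th,-.086)))-[185,130])*5,(proj("scene",w(ST,bar(th,-.086)))-[230,100])*5)
```

```text
0.032110253312151595
t 24.48 pos [ 0.4943 -0.003   0.1664] F [0.37 0.13 0.26] tilt -1.0 shift [0.06 0.17 5.94] turn -0.2
[385.41166306 502.11235833] [164.00382644 334.67659468]
[384.69226    498.83622576] [164.64221309 315.34719457]
```

View pics/t10.png

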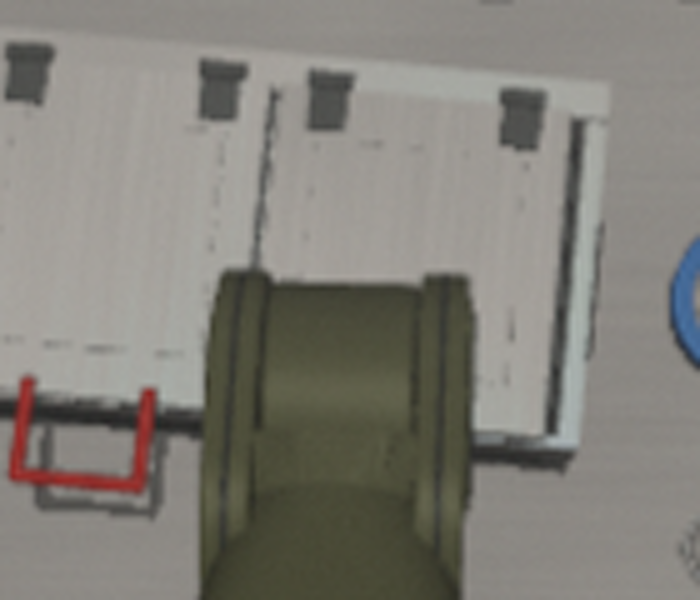

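View pics/s10.png

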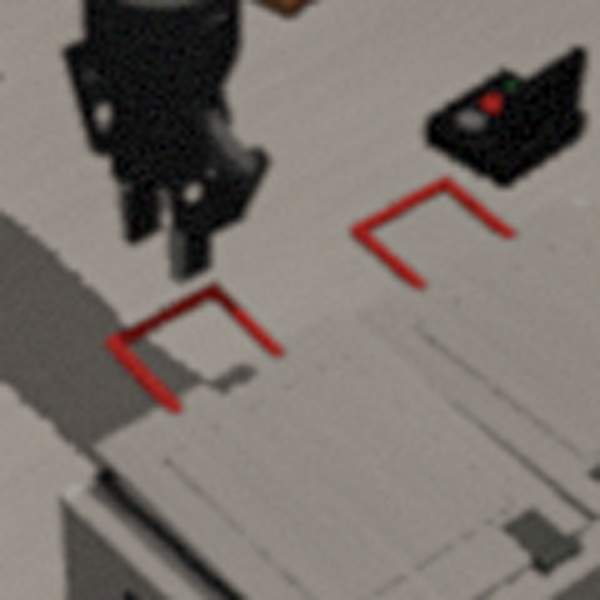

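Request:
play_rows([
  [[0,0.15,1.5],0],
  [[0,0.15,3.0],0],
  [[0,0.15,4.5],0],
  [[0,0.15,5.6],0],
  [[0,0.15,5.9],0],
])

```text
clock: 25.1
ee_pos: [0.495, -0.0031, 0.1063]
eef_rot: [-0.001, 0.733, 0.68, -0.001]
force: [0.2, 0.3, 0.8]
opening: 0.0326
```

Request:
play_rows([
  [[0,0,0],0],
  [[0,0,0],0],
  [[0,0,0],0],
], jaw=1, newtons=30)

```text
clock: 25.48
ee_pos: [0.4905, -0.0027, 0.1066]
eef_rot: [-0.004, 0.733, 0.68, -0.003]
force: [-8.2, 1.3, 2.8]
opening: 0.0076
```

Run:
```python
from h import *
o=get_obs();print(o["opening"],o["force"],o["ee_pos"])
# relative shifts along arc from th=.063, in cm: tool y (~station x), tool z
b0=bar(.063,0)
for th in(.1,.15,.2,.3,.4,.5,.6,.7,.8,.9,1.0,1.1,1.2,1.25,1.3):
    d=(bar(th,0)-b0)*100; print(th,"y",d[0].round(2),"z",(-d[2]).round(2))
```

```text
0.007560261089637774 [-8.2088943   1.31736189  2.79367933] [ 0.49046907 -0.00273145  0.10661137]
0.1 y 0.09 z -0.88
0.15 y 0.27 z -2.07
0.2 y 0.51 z -3.25
0.3 y 1.16 z -5.56
0.4 y 2.04 z -7.79
0.5 y 3.14 z -9.92
0.6 y 4.45 z -11.94
0.7 y 5.94 z -13.81
0.8 y 7.62 z -15.52
0.9 y 9.47 z -17.06
1.0 y 11.45 z -18.41
1.1 y 13.56 z -19.55
1.2 y 15.78 z -20.48
1.25 y 16.92 z -20.86
1.3 y 18.07 z -21.18
```

Request:
play_rows([
  [[0,-0.4,-0.9],0],
  [[0,-0.2,-2.1],0],
  [[0,0,-3.2],0],
  [[0,0.3,-4.4],0],
  [[0,0.7,-5.6],0],
  [[0,1.1,-6.7],0],
  [[0,1.6,-7.8],0],
  [[0,1.6,-7.8],0],
])

```text
clock: 26.48
ee_pos: [0.511, -0.0043, 0.187]
eef_rot: [-0.001, 0.733, 0.68, -0.0]
force: [-9.0, 0.1, 4.7]
opening: 0.0075
```

Run:
```python
from h import *
import cv2
o=get_obs();print(o["opening"],o["force"],o["ee_pos"])
im=get_image("scene");cv2.imwrite("pics/s11.png",cv2.resize(im[60:230,230:400,::-1],None,fx=3.5,fy=3.5,interpolation=2))
```

```text
0.007488390280607426 [-9.01965506  0.05312345  4.7248968 ] [ 0.51101238 -0.00428237  0.18695979]
```

View pics/s11.png

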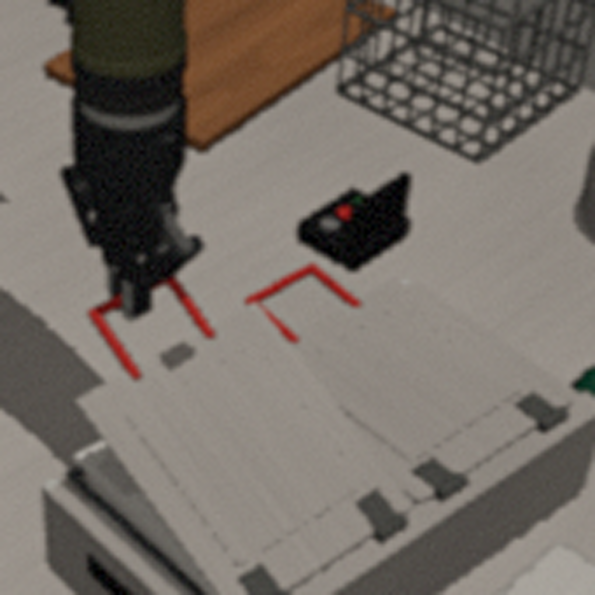

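Request:
play_rows([
  [[0,0.3,-1.0],0],
  [[0,0.9,-2.1],0],
  [[0,1.5,-3.1],0],
  [[0,2.2,-4.1],0],
  [[0,2.9,-5.1],0],
  [[0,3.7,-6.0],0],
  [[0,4.5,-6.9],0],
  [[0,5.4,-7.7],0],
])

```text
clock: 27.52
ee_pos: [0.5645, -0.0084, 0.2638]
eef_rot: [-0.001, 0.733, 0.68, -0.001]
force: [-9.3, 0.0, 3.0]
opening: 0.0075
```

Request:
play_rows([
  [[0,0.9,-0.8],0],
  [[0,1.8,-1.5],0],
  [[0,2.8,-2.2],0],
  [[0,3.8,-2.9],0],
  [[0,4.8,-3.4],0],
  [[0,4.8,-3.4],0],
])

```text
clock: 28.28
ee_pos: [0.6143, -0.0122, 0.3006]
eef_rot: [0.002, 0.733, 0.68, 0.001]
force: [-7.7, -0.8, 11.7]
opening: 0.0076
```

Run:
```python
from h import *
import cv2
o=get_obs();print(o["opening"],o["force"],o["ee_pos"])
im=get_image("scene");cv2.imwrite("pics/s12.png",cv2.resize(im[40:230,230:400,::-1],None,fx=3.1,fy=3.1,interpolation=2))
im=get_image("top");cv2.imwrite("pics/t12.png",cv2.resize(im[130:250,185:325,::-1],None,fx=5,fy=5,interpolation=2))
```

```text
0.007614361281469642 [-7.65271355 -0.80836127 11.70061605] [ 0.61433414 -0.01215581  0.30061555]
```

View pics/s12.png

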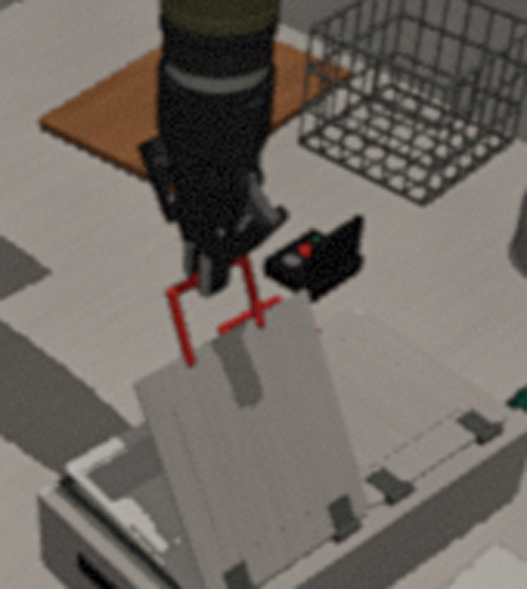

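Request:
play_rows([
  [[0,0.9,-0.8],0],
  [[0,1.8,-1.3],0],
  [[0,2.7,-1.7],0],
  [[0,3.6,-2.1],0],
  [[0,4.6,-2.4],0],
  [[0,4.6,-2.4],0],
])

```text
clock: 29.12
ee_pos: [0.6617, -0.0158, 0.3215]
eef_rot: [0.002, 0.733, 0.68, 0.001]
force: [1.6, -0.6, -1.2]
opening: 0.0075
```

Request:
play_rows([
  [[0,0,0],0],
  [[0,0,0],0],
  [[0,0,0],0],
], jaw=0.62)

```text
clock: 29.5
ee_pos: [0.6595, -0.0153, 0.321]
eef_rot: [0.0, 0.733, 0.68, 0.0]
force: [0.1, -0.2, -0.0]
opening: 0.0322
```

Request:
play_rows([
  [[0,0,-2],0],
  [[0,0,-4],0],
  [[0,0,-6],0],
  [[0,-5,-6],0],
  [[0,-10,-6],0],
  [[0,-15,-6],0],
  [[0,-18,-6],0],
  [[0,-18,-6],0],
])

```text
clock: 30.5
ee_pos: [0.4778, -0.0017, 0.3818]
eef_rot: [0.001, 0.733, 0.68, 0.001]
force: [-0.0, -0.3, -0.2]
opening: 0.0326
```

Run:
```python
from h import *
import cv2
o=get_obs();print(o["opening"],o["force"],o["ee_pos"])
im=get_image("scene");cv2.imwrite("pics/s13.png",cv2.resize(im[40:230,230:400,::-1],None,fx=3.1,fy=3.1,interpolation=2))
im=get_image("top");cv2.imwrite("pics/t13.png",cv2.resize(im[130:250,185:325,::-1],None,fx=5,fy=5,interpolation=2))
for x in(-.082,-.075):
  for z in(.0975,.1115): print(x,z,(proj("top",w(ST,(x,-.086,z)))-[185,130])*5,(proj("scene",w(ST,(x,-.086,z)))-[230,40])*3.1)
go(w(ST,(-.077,-.086,.15)),-.072)
```

```text
0.032593900201200995 [-0.04000753 -0.33021702 -0.19349345] [ 0.4777625  -0.00172227  0.38183698]
-0.082 0.0975 [395.70634199 400.61684583] [145.02548571 438.53285886]
-0.082 0.1115 [394.98776083 397.8274202 ] [145.21382052 426.54838102]
-0.075 0.0975 [396.87156103 388.28670136] [150.39030338 443.06266988]
-0.075 0.1115 [396.16512038 385.37529716] [150.62576821 431.08022576]
t 30.6 pos [ 0.4802 -0.0019  0.381 ] F [ 1.15  0.1  -0.17] tilt -1.0 shift [ 0.08  7.44 23.12] turn -0.2
```

View pics/s13.png

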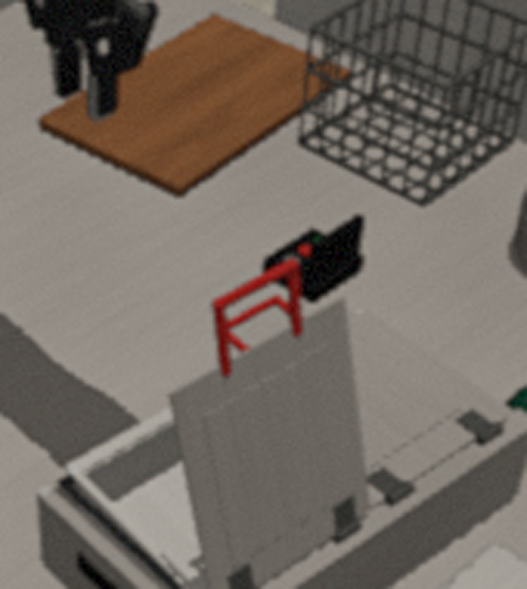

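View pics/t13.png

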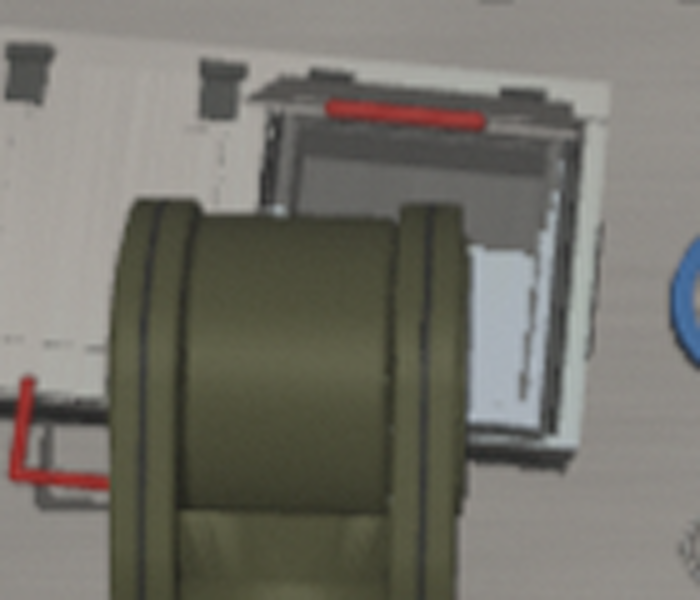

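Request:
play_rows([
  [[0,4,3],0],
  [[0,7.1,7],0],
  [[0,7.1,12],0],
  [[0,7.1,17],0],
  [[0,7.1,21],0],
  [[0,7.1,23.1],0],
  [[0,7.1,24.1],0],
  [[0,7.1,24.1],0],
], jaw=1)

```text
clock: 31.6
ee_pos: [0.5511, -0.0073, 0.1389]
eef_rot: [-0.0, 0.733, 0.68, -0.0]
force: [-0.5, 0.1, 0.1]
opening: -0.0002
```

Run:
```python
from h import *
import cv2
o=get_obs();print(o["opening"],o["force"],o["ee_pos"])
im=get_image("scene");cv2.imwrite("pics/s14.png",cv2.resize(im[40:230,230:400,::-1],None,fx=3.1,fy=3.1,interpolation=2))
im=get_image("top");cv2.imwrite("pics/t14.png",cv2.resize(im[130:250,185:325,::-1],None,fx=5,fy=5,interpolation=2))
go(w(ST,(-.080,-.086,.12)),-.072)
```

```text
-0.00019512697892021955 [-0.54675967  0.1163901   0.05364324] [ 0.55109847 -0.00727137  0.13888418]
t 31.7 pos [ 0.5518 -0.0072  0.1403] F [-0.61 -1.08  0.95] tilt -1.0 shift [ 0.08 -0.    2.03] turn -0.2
```

View pics/s14.png

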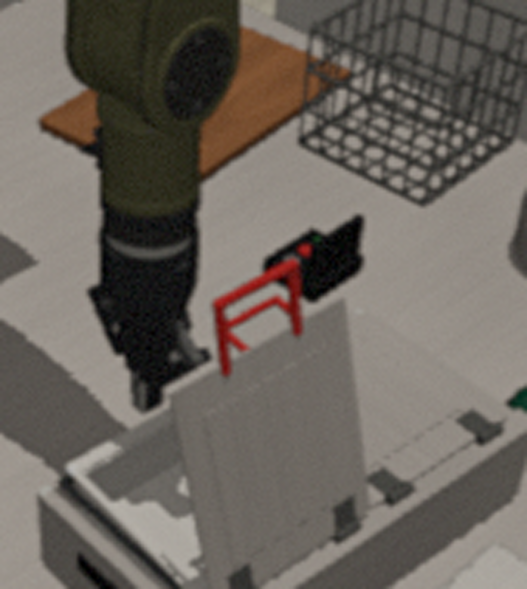

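View pics/t14.png

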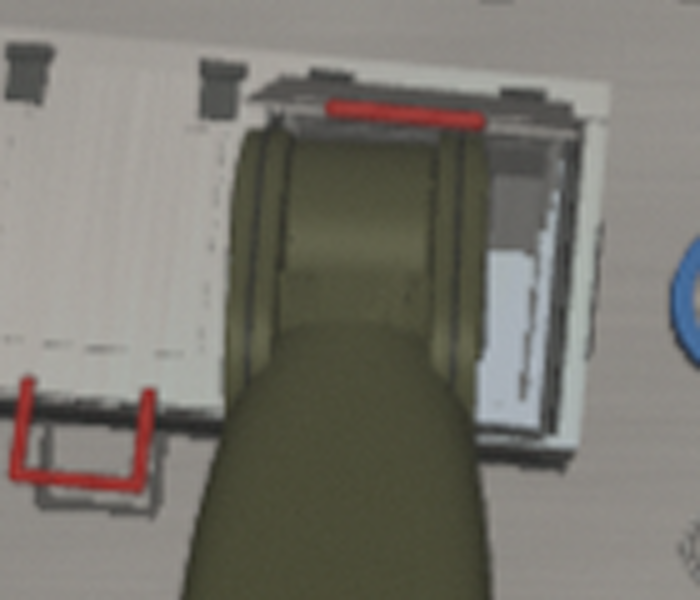

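Request:
play_rows([
  [[0,0,0.5],0],
  [[0,0,1.0],0],
  [[0,0,1.5],0],
  [[0,0,1.8],0],
])

```text
clock: 32.2
ee_pos: [0.5504, -0.0072, 0.1211]
eef_rot: [-0.0, 0.733, 0.68, -0.0]
force: [-0.6, -0.3, 0.4]
opening: 0.0
```

Request:
play_rows([
  [[0,0,0.1],0],
  [[0,0,0.2],0],
  [[0,0,0.3],0],
])

```text
clock: 32.58
ee_pos: [0.5508, -0.0073, 0.1186]
eef_rot: [0.0, 0.733, 0.68, 0.0]
force: [0.7, 0.1, 0.1]
opening: -0.0005
```

Request:
play_rows([
  [[0,0,0.1],0],
  [[0,0,0.2],0],
])

```text
clock: 32.83
ee_pos: [0.5507, -0.0072, 0.1165]
eef_rot: [0.0, 0.733, 0.68, 0.0]
force: [-0.6, 0.2, -0.2]
opening: 0.0001
```

Request:
play_rows([
  [[0,0,0.1],0],
  [[0,0,0.2],0],
])

```text
clock: 33.08
ee_pos: [0.5507, -0.0072, 0.1145]
eef_rot: [0.0, 0.733, 0.68, -0.0]
force: [-0.0, 0.3, -0.5]
opening: -0.0002
```

Request:
play_rows([
  [[0,0,0.1],0],
  [[0,0,0.2],0],
])

```text
clock: 33.33
ee_pos: [0.5507, -0.0072, 0.1124]
eef_rot: [0.0, 0.733, 0.68, 0.0]
force: [0.5, -0.0, 1.1]
opening: 0.0
```

Request:
play_rows([
  [[0,0,0.1],0],
  [[0,0,0.2],0],
])

```text
clock: 33.58
ee_pos: [0.5507, -0.0072, 0.1109]
eef_rot: [0.0, 0.733, 0.68, 0.0]
force: [-1.6, -0.3, 5.7]
opening: -0.0002
```

Request:
play_rows([
  [[0,0,0.1],0],
])

```text
clock: 33.7
ee_pos: [0.5508, -0.0072, 0.1102]
eef_rot: [0.0, 0.733, 0.68, 0.0]
force: [-2.7, -0.0, 7.9]
opening: 0.0004
```

Contact with the raised rim at z ≈ 0.112, as predicted. Pressing on.

Request:
play_rows([
  [[0,0,0.1],0],
  [[0,0,0.2],0],
])

```text
clock: 33.95
ee_pos: [0.5508, -0.0072, 0.1088]
eef_rot: [0.0, 0.733, 0.68, 0.0]
force: [-3.2, 0.4, 12.2]
opening: 0.0
```

Request:
play_rows([
  [[0,0,0.1],0],
])

```text
clock: 34.08
ee_pos: [0.5508, -0.0072, 0.1082]
eef_rot: [0.0, 0.733, 0.68, 0.0]
force: [-4.4, 0.0, 14.0]
opening: -0.0
```

Request:
play_rows([
  [[0,0,0.1],0],
])

```text
clock: 34.2
ee_pos: [0.5508, -0.0072, 0.1075]
eef_rot: [0.0, 0.733, 0.68, 0.001]
force: [-5.2, -0.8, 16.3]
opening: 0.0001
```

Request:
play_rows([
  [[0,0,0.1],0],
  [[0,0,0.2],0],
])

```text
clock: 34.45
ee_pos: [0.5507, -0.0072, 0.1057]
eef_rot: [0.0, 0.733, 0.68, 0.001]
force: [-5.4, 0.6, 17.0]
opening: -0.0001
```

Request:
play_rows([
  [[0,0,0.1],0],
  [[0,0,0.2],0],
])

```text
clock: 34.7
ee_pos: [0.5505, -0.0071, 0.1037]
eef_rot: [0.0, 0.733, 0.68, 0.0]
force: [-5.0, 0.3, 15.3]
opening: 0.0001
```

Request:
play_rows([
  [[0,0,0.1],0],
  [[0,0,0.2],0],
])

```text
clock: 34.95
ee_pos: [0.5503, -0.0071, 0.1016]
eef_rot: [0.0, 0.733, 0.68, 0.0]
force: [-4.8, 0.1, 16.5]
opening: -0.0
```

Sliding at 15–17 N, as specified. Continuing to home at ≈ 0.0975.

Request:
play_rows([
  [[0,0,0.1],0],
  [[0,0,0.2],0],
])

```text
clock: 35.2
ee_pos: [0.5502, -0.0071, 0.0995]
eef_rot: [0.0, 0.733, 0.68, 0.0]
force: [-5.9, 0.1, 15.8]
opening: -0.0001
```

Request:
play_rows([
  [[0,0,0.1],0],
])

```text
clock: 35.33
ee_pos: [0.5502, -0.0071, 0.0985]
eef_rot: [0.0, 0.733, 0.68, 0.0]
force: [-5.6, -0.1, 17.0]
opening: -0.0001
```

Request:
play_rows([
  [[0,0,0.1],0],
])

```text
clock: 35.45
ee_pos: [0.5501, -0.0071, 0.0975]
eef_rot: [0.0, 0.733, 0.68, 0.0]
force: [-5.9, 0.4, 15.8]
opening: -0.0
```

Request:
play_rows([
  [[0,0,0.07],0],
])

```text
clock: 35.58
ee_pos: [0.5501, -0.0071, 0.0968]
eef_rot: [0.0, 0.733, 0.68, 0.0]
force: [-6.5, 0.3, 16.1]
opening: -0.0002
```

Request:
play_rows([
  [[0,0,0.07],0],
])

```text
clock: 35.7
ee_pos: [0.5501, -0.0071, 0.0961]
eef_rot: [0.0, 0.733, 0.68, 0.0]
force: [-6.8, 0.5, 15.4]
opening: 0.0003
```

Request:
play_rows([
  [[0,0,0.06],0],
])

```text
clock: 35.83
ee_pos: [0.5501, -0.0072, 0.0955]
eef_rot: [-0.0, 0.733, 0.68, 0.0]
force: [-5.7, -0.3, 16.1]
opening: 0.0003
```

Request:
play_rows([
  [[0,0,0.06],0],
])

```text
clock: 35.95
ee_pos: [0.5501, -0.0071, 0.0949]
eef_rot: [-0.0, 0.733, 0.68, 0.0]
force: [-5.5, 0.4, 16.0]
opening: 0.0002
```

Request:
play_rows([
  [[0,0,0.06],0],
])

```text
clock: 36.08
ee_pos: [0.5501, -0.0071, 0.0943]
eef_rot: [0.0, 0.733, 0.68, 0.0]
force: [-6.8, -0.4, 16.5]
opening: -0.0
```

Request:
play_rows([
  [[0,0,0.06],0],
])

```text
clock: 36.2
ee_pos: [0.5501, -0.0071, 0.0937]
eef_rot: [-0.0, 0.733, 0.68, 0.0]
force: [-5.7, 1.3, 16.4]
opening: 0.0003
```

Request:
play_rows([
  [[0,0,0.06],0],
])

```text
clock: 36.33
ee_pos: [0.5501, -0.0071, 0.0931]
eef_rot: [-0.0, 0.733, 0.68, 0.0]
force: [-5.9, 0.6, 15.0]
opening: -0.0
```

Request:
play_rows([
  [[0,0,0.06],0],
])

```text
clock: 36.45
ee_pos: [0.5501, -0.0071, 0.0925]
eef_rot: [-0.0, 0.733, 0.68, 0.0]
force: [-6.1, 0.1, 16.1]
opening: 0.0
```

Request:
play_rows([
  [[0,0,0.06],0],
])

```text
clock: 36.58
ee_pos: [0.55, -0.0071, 0.0919]
eef_rot: [-0.0, 0.733, 0.68, 0.0]
force: [-6.8, 0.8, 17.3]
opening: 0.0002
```

Request:
play_rows([
  [[0,0,0.06],0],
])

```text
clock: 36.7
ee_pos: [0.5501, -0.0071, 0.0914]
eef_rot: [-0.0, 0.733, 0.68, 0.0]
force: [-5.7, 0.6, 17.5]
opening: -0.0002
```

Request:
play_rows([
  [[0,0,0.06],0],
])

```text
clock: 36.83
ee_pos: [0.5501, -0.0071, 0.0909]
eef_rot: [0.0, 0.733, 0.68, 0.0]
force: [-6.5, 0.7, 18.3]
opening: -0.0001
```

Request:
play_rows([
  [[0,0,0.06],0],
])

```text
clock: 36.95
ee_pos: [0.5501, -0.0071, 0.0904]
eef_rot: [0.0, 0.733, 0.68, 0.0]
force: [-7.0, 0.4, 19.1]
opening: -0.0001
```

The force is now rising with the elastic slope (seal yielding ~5 mm under load), so the pan seems to be at its stop. A bit more, then I release.

Request:
play_rows([
  [[0,0,0.1],0],
  [[0,0,0.1],0],
])

```text
clock: 37.2
ee_pos: [0.5501, -0.0071, 0.0895]
eef_rot: [0.0, 0.733, 0.68, 0.0]
force: [-7.3, 1.0, 20.1]
opening: -0.0002
```

Request:
play_rows([
  [[0,0,0.1],0],
  [[0,0,0.1],0],
])

```text
clock: 37.45
ee_pos: [0.5501, -0.0071, 0.0887]
eef_rot: [0.0, 0.733, 0.68, 0.0]
force: [-7.1, 0.6, 20.2]
opening: -0.0002
```

Request:
play_rows([
  [[0,0,-0.2],0],
  [[0,0,-0.4],0],
])

```text
clock: 37.7
ee_pos: [0.5501, -0.0071, 0.0918]
eef_rot: [-0.0, 0.733, 0.68, 0.0]
force: [-4.6, 0.8, 9.7]
opening: -0.0002
```

Request:
play_rows([
  [[0,0,-0.2],0],
  [[0,0,-0.4],0],
])

```text
clock: 37.95
ee_pos: [0.5501, -0.0072, 0.0944]
eef_rot: [-0.0, 0.733, 0.68, -0.0]
force: [-1.8, -0.0, 1.9]
opening: 0.0002
```

Request:
play_rows([
  [[0,0,-3],0],
  [[0,0,-6],0],
  [[0,0,-12],0],
  [[0,0,-18],0],
  [[0,-6,-24],0],
  [[0,-12,-24],0],
  [[0,-18,-24],0],
  [[0,-22,-24],0],
])

```text
clock: 38.95
ee_pos: [0.3294, 0.0093, 0.3342]
eef_rot: [0.0, 0.733, 0.68, 0.0]
force: [0.4, 0.1, 0.1]
opening: -0.0002
```

Run:
```python
from h import *
import cv2
im=get_image("scene");cv2.imwrite("pics/s15.png",cv2.resize(im[100:220,230:340,::-1],None,fx=5,fy=5,interpolation=2))
im=get_image("top");cv2.imwrite("pics/t15.png",cv2.resize(im[130:250,185:325,::-1],None,fx=5,fy=5,interpolation=2))
go((.55,-.0071,.12),-.072)
```

```text
t 39.05 pos [0.3262 0.0094 0.3343] F [1.4  1.02 0.06] tilt -1.0 shift [2.000e-02 2.247e+01 2.140e+01] turn -0.1
```

View pics/s15.png

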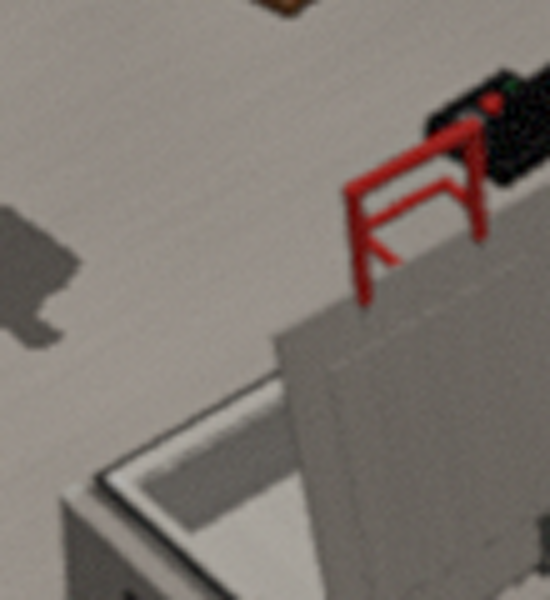

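View pics/t15.png

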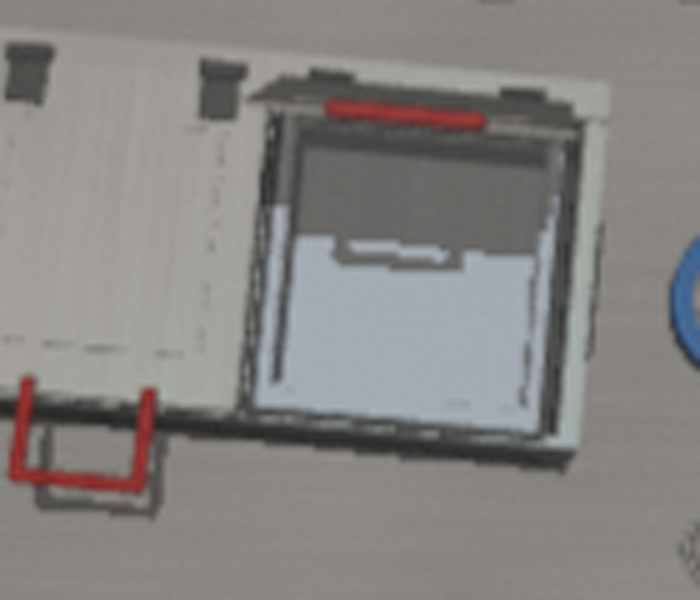

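The pan front now sits flush in its seal (scene crop corner at (100,478)); unloaded height ≈ 0.095. Next I re-grip the right bar where I released it.

Run:
```python
from h import *
go((.6595,-.0153,.385),-.072)
b0=bar(1.25,0)
for th in(1.2,1.1,1.0,.9,.8,.7,.6,.5,.4,.3,.2,.15,.1,.05,0):
    d=(bar(th,0)-b0)*100; print(th,"y",d[0].round(2),"z",(-d[2]).round(2))
```

```text
t 39.05 pos [0.3262 0.0094 0.3343] F [1.4  1.02 0.06] tilt -1.0 shift [ 1.000e-02  3.341e+01 -5.110e+00] turn -0.1
1.2 y -1.14 z 0.38
1.1 y -3.35 z 1.3
1.0 y -5.46 z 2.45
0.9 y -7.45 z 3.79
0.8 y -9.29 z 5.33
0.7 y -10.97 z 7.04
0.6 y -12.47 z 8.92
0.5 y -13.78 z 10.93
0.4 y -14.87 z 13.07
0.3 y -15.75 z 15.3
0.2 y -16.4 z 17.61
0.15 y -16.64 z 18.79
0.1 y -16.82 z 19.97
0.05 y -16.94 z 21.17
0 y -17.0 z 22.36
```

Request:
play_rows([
  [[0,3,-3],0],
  [[0,9,-6],0],
  [[0,15,-6],0],
  [[0,21,-6],0],
  [[0,27,-6],0],
  [[0,32,-6],0],
  [[0,33.4,-5.5],0],
  [[0,33.4,-5.1],0],
], jaw=0.62)

```text
clock: 40.05
ee_pos: [0.6663, -0.016, 0.3821]
eef_rot: [-0.001, 0.733, 0.68, -0.001]
force: [-1.0, -0.9, 0.5]
opening: 0.0326
```

Request:
play_rows([
  [[0,0,0],0],
  [[0,0,2],0],
  [[0,0,4],0],
  [[0,0,6],0],
  [[0,0,6.3],0],
])

```text
clock: 40.67
ee_pos: [0.6626, -0.0156, 0.322]
eef_rot: [-0.0, 0.733, 0.68, -0.001]
force: [0.3, 0.7, 0.8]
opening: 0.0319
```

Request:
play_rows([
  [[0,0,0],0],
  [[0,0,0],0],
  [[0,0,0],0],
], jaw=1)

```text
clock: 41.05
ee_pos: [0.6639, -0.0157, 0.3238]
eef_rot: [0.0, 0.733, 0.68, 0.0]
force: [-4.7, -0.2, 6.6]
opening: 0.0077
```

Request:
play_rows([
  [[0,-1.5,0.2],0],
  [[0,-2.8,0.7],0],
  [[0,-3.8,1.2],0],
  [[0,-4.9,1.8],0],
  [[0,-5.9,2.4],0],
  [[0,-7.0,3.1],0],
  [[0,-7.9,3.7],0],
  [[0,-8.9,4.5],0],
])

```text
clock: 42.05
ee_pos: [0.5776, -0.0091, 0.2783]
eef_rot: [0.002, 0.733, 0.68, 0.002]
force: [0.9, 1.1, 1.5]
opening: 0.0074
```

Run:
```python
from h import *
o=get_obs();print(o["opening"],o["force"],o["ee_pos"])
table(-.086,[.85,.8,.7,.6,.5,.4,.3,.2,.1],-.015)
```

```text
0.00742122521488274 [0.88992346 1.08988012 1.4500824 ] [ 0.57755282 -0.00908069  0.2783286 ]
0.85 t 42.05 pos [ 0.5776 -0.0091  0.2783] F [0.89 1.09 1.45] tilt -1.0 shift [0.08 0.03 0.76] turn -0.1
0.8 t 42.05 pos [ 0.5776 -0.0091  0.2783] F [0.89 1.09 1.45] tilt -1.0 shift [ 0.08 -0.88  1.54] turn -0.1
0.7 t 42.05 pos [ 0.5776 -0.0091  0.2783] F [0.89 1.09 1.45] tilt -1.0 shift [ 0.07 -2.57  3.25] turn -0.1
0.6 t 42.05 pos [ 0.5776 -0.0091  0.2783] F [0.89 1.09 1.45] tilt -1.0 shift [ 0.07 -4.07  5.11] turn -0.1
0.5 t 42.05 pos [ 0.5776 -0.0091  0.2783] F [0.89 1.09 1.45] tilt -1.0 shift [ 0.06 -5.39  7.12] turn -0.1
0.4 t 42.05 pos [ 0.5776 -0.0091  0.2783] F [0.89 1.09 1.45] tilt -1.0 shift [ 0.06 -6.5   9.25] turn -0.1
0.3 t 42.05 pos [ 0.5776 -0.0091  0.2783] F [0.89 1.09 1.45] tilt -1.0 shift [ 0.06 -7.39 11.48] turn -0.1
0.2 t 42.05 pos [ 0.5776 -0.0091  0.2783] F [0.89 1.09 1.45] tilt -1.0 shift [ 0.05 -8.06 13.78] turn -0.1
0.1 t 42.05 pos [ 0.5776 -0.0091  0.2783] F [0.89 1.09 1.45] tilt -1.0 shift [ 0.05 -8.49 16.14] turn -0.1
```

Request:
play_rows([
  [[0,-1.3,1.2],0],
  [[0,-2.6,2.6],0],
  [[0,-3.4,3.5],0],
  [[0,-4.1,4.4],0],
  [[0,-4.8,5.4],0],
  [[0,-5.4,6.4],0],
  [[0,-6.0,7.5],0],
  [[0,-6.5,8.6],0],
])

```text
clock: 43.05
ee_pos: [0.5106, -0.004, 0.1903]
eef_rot: [-0.0, 0.733, 0.68, 0.0]
force: [3.1, 1.6, 0.5]
opening: 0.008
```

Request:
play_rows([
  [[0,-0.5,1.1],0],
  [[0,-0.9,2.2],0],
  [[0,-1.2,3.2],0],
  [[0,-1.5,4.2],0],
  [[0,-1.7,5.2],0],
  [[0,-1.8,6.0],0],
  [[0,-1.9,6.4],0],
])

```text
clock: 43.92
ee_pos: [0.492, -0.0026, 0.1266]
eef_rot: [-0.0, 0.733, 0.68, 0.0]
force: [3.7, 3.0, 0.4]
opening: 0.0073
```

Run:
```python
from h import *
import cv2
o=get_obs();print(o["opening"],o["force"],o["ee_pos"])
im=get_image("scene");cv2.imwrite("pics/s16.png",cv2.resize(im[60:230,230:400,::-1],None,fx=3.5,fy=3.5,interpolation=2))
table(-.086,[.1,.05,0],-.0095)
```

```text
0.007316537504347079 [3.71787163 3.00974942 0.38314945] [ 0.49195594 -0.00264373  0.12663167]
0.1 t 43.98 pos [ 0.4918 -0.0026  0.1263] F [ 5.34  3.61 -3.1 ] tilt -1.0 shift [0.06 0.2  0.44] turn -0.1
0.05 t 43.98 pos [ 0.4918 -0.0026  0.1263] F [ 5.34  3.61 -3.1 ] tilt -1.0 shift [0.06 0.08 1.63] turn -0.1
0 t 43.98 pos [ 0.4918 -0.0026  0.1263] F [ 5.34  3.61 -3.1 ] tilt -1.0 shift [0.06 0.02 2.83] turn -0.1
```

View pics/s16.png

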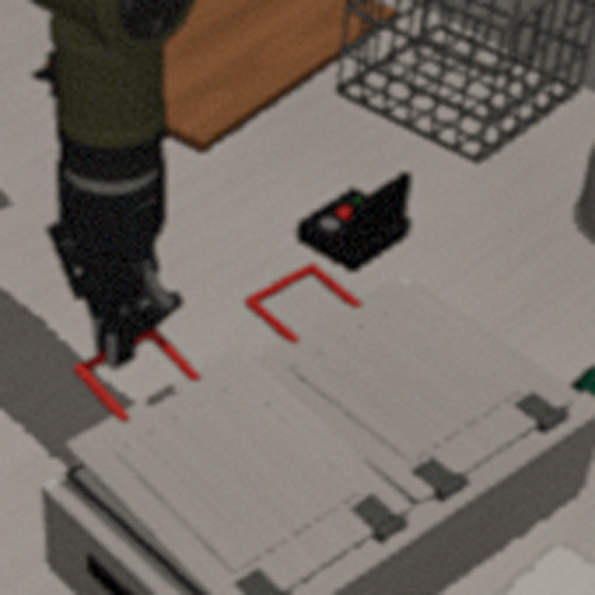

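Lid is at θ ≈ 0.12. I'll let go, rise, shut the fingers, and press the bar down from above for clean force feedback.

Request:
play_rows([
  [[0,0,0],0],
  [[0,0,0],0],
  [[0,0,0],0],
], jaw=0.62)

```text
clock: 44.35
ee_pos: [0.4909, -0.0031, 0.1268]
eef_rot: [-0.0, 0.733, 0.68, -0.001]
force: [-0.6, 0.1, 0.7]
opening: 0.0323
```

Request:
play_rows([
  [[0,0,-2],0],
  [[0,0,-4],0],
  [[0,0,-5],0],
])

```text
clock: 44.72
ee_pos: [0.4921, -0.003, 0.1781]
eef_rot: [0.0, 0.733, 0.68, 0.0]
force: [0.2, 0.0, -0.1]
opening: 0.0329
```

Request:
play_rows([
  [[0,0,0],0],
  [[0,0,0],0],
  [[0,0,0],0],
], jaw=1)

```text
clock: 45.1
ee_pos: [0.4912, -0.0028, 0.1763]
eef_rot: [-0.001, 0.733, 0.68, -0.001]
force: [-1.1, -0.5, -1.0]
opening: 0.0001
```

Run:
```python
from h import *
import cv2
o=get_obs();print(o["opening"],o["force"],o["ee_pos"])
im=get_image("scene");cv2.imwrite("pics/s17.png",cv2.resize(im[60:230,230:400,::-1],None,fx=3.5,fy=3.5,interpolation=2))
for th in (0,.06,.12):print(th,[(proj("scene",w(ST,bar(th,-.086+d)))-[230,60])*3.5 for d in(-.034,.034)])
table(-.086,[.15,.1,0])
```

```text
5.903703484160633e-05 [-1.06383738 -0.47590608 -0.95849043] [ 0.49121704 -0.00281129  0.17631628]
0 [array([ 79.42262833, 393.77546801]), array([149.2953112, 355.2609183])]
0.06 [array([ 79.55048254, 380.24827723]), array([150.04518394, 341.73141188])]
0.12 [array([ 80.40309022, 367.15660692]), array([151.53590008, 328.61360323])]
0.15 t 45.15 pos [ 0.4913 -0.0028  0.1764] F [-0.33 -0.05  0.46] tilt -1.0 shift [0.08 0.43 2.86] turn -0.1
0.1 t 45.15 pos [ 0.4913 -0.0028  0.1764] F [-0.33 -0.05  0.46] tilt -1.0 shift [0.08 0.25 4.05] turn -0.1
0 t 45.15 pos [ 0.4913 -0.0028  0.1764] F [-0.33 -0.05  0.46] tilt -1.0 shift [0.08 0.08 6.44] turn -0.1
```

View pics/s17.png

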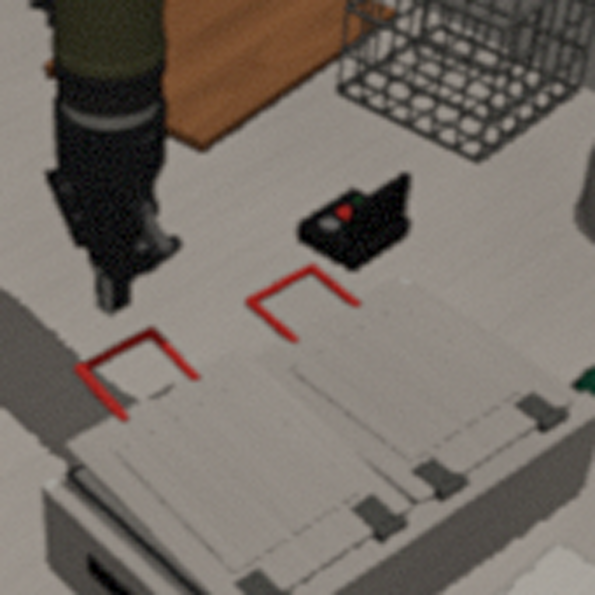

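Bar ends at (78,369)/(153,331) give θ ≈ 0.115. Pressing down gently with shut fingers.

Request:
play_rows([
  [[0,0.2,1.5],0],
  [[0,0.2,3.0],0],
  [[0,0.2,3.5],0],
  [[0,0.2,3.9],0],
  [[0,0.1,4.3],0],
  [[0,0.1,4.6],0],
])

```text
clock: 45.9
ee_pos: [0.4929, -0.0029, 0.1312]
eef_rot: [0.0, 0.733, 0.68, 0.0]
force: [-0.8, 0.7, 1.3]
opening: 0.0
```

Request:
play_rows([
  [[0,0,0.1],0],
  [[0,0,0.2],0],
])

```text
clock: 46.15
ee_pos: [0.4928, -0.0029, 0.1292]
eef_rot: [0.0, 0.733, 0.68, 0.0]
force: [-0.7, 0.4, 1.0]
opening: -0.0002
```

Request:
play_rows([
  [[0,0,0.1],0],
])

```text
clock: 46.28
ee_pos: [0.4929, -0.0028, 0.1282]
eef_rot: [0.0, 0.733, 0.68, 0.0]
force: [-1.5, 0.1, 0.7]
opening: -0.0003
```

Request:
play_rows([
  [[0,0,0.1],0],
])

```text
clock: 46.4
ee_pos: [0.4928, -0.0029, 0.1271]
eef_rot: [0.0, 0.733, 0.68, 0.0]
force: [-1.0, 0.1, 0.0]
opening: 0.0001
```

Past the old catching height with no rise. On, 2 mm per call.

Request:
play_rows([
  [[0,0,0.1],0],
  [[0,0,0.15],0],
])

```text
clock: 46.65
ee_pos: [0.4928, -0.0029, 0.1255]
eef_rot: [-0.0, 0.733, 0.68, -0.0]
force: [-0.2, 1.4, 0.5]
opening: 0.0002
```

Request:
play_rows([
  [[0,0,0.07],0],
  [[0,0,0.14],0],
])

```text
clock: 46.9
ee_pos: [0.4929, -0.0029, 0.1242]
eef_rot: [-0.0, 0.733, 0.68, 0.0]
force: [-0.9, 0.0, 0.9]
opening: -0.0001
```

Request:
play_rows([
  [[0,0,0.07],0],
  [[0,0,0.14],0],
])

```text
clock: 47.15
ee_pos: [0.4928, -0.0029, 0.1228]
eef_rot: [-0.0, 0.733, 0.68, -0.0]
force: [-0.4, 0.5, -0.5]
opening: -0.0002
```

Request:
play_rows([
  [[0,0,0.07],0],
  [[0,0,0.14],0],
])

```text
clock: 47.4
ee_pos: [0.4929, -0.0029, 0.1214]
eef_rot: [0.0, 0.733, 0.68, 0.0]
force: [-0.3, 0.8, 1.6]
opening: 0.0002
```

Request:
play_rows([
  [[0,0,0.07],0],
  [[0,0,0.14],0],
])

```text
clock: 47.65
ee_pos: [0.4928, -0.0029, 0.12]
eef_rot: [0.0, 0.733, 0.68, -0.0]
force: [-0.1, 1.2, 0.4]
opening: -0.0004
```

Request:
play_rows([
  [[0,0,0.07],0],
  [[0,0,0.14],0],
])

```text
clock: 47.9
ee_pos: [0.4929, -0.0029, 0.1186]
eef_rot: [-0.0, 0.733, 0.68, 0.0]
force: [0.0, -0.4, 0.8]
opening: 0.0
```

Request:
play_rows([
  [[0,0,0.06],0],
  [[0,0,0.12],0],
])

```text
clock: 48.15
ee_pos: [0.4928, -0.0029, 0.1174]
eef_rot: [0.0, 0.733, 0.68, -0.0]
force: [-0.7, -1.2, 0.3]
opening: -0.0002
```

Request:
play_rows([
  [[0,0,0.06],0],
  [[0,0,0.12],0],
])

```text
clock: 48.4
ee_pos: [0.4928, -0.0029, 0.1162]
eef_rot: [0.0, 0.733, 0.68, 0.0]
force: [-1.2, 0.4, 0.1]
opening: 0.0001
```

Request:
play_rows([
  [[0,0,0.06],0],
  [[0,0,0.12],0],
])

```text
clock: 48.65
ee_pos: [0.4928, -0.0029, 0.115]
eef_rot: [0.0, 0.733, 0.68, -0.0]
force: [-1.1, 1.5, 1.4]
opening: 0.0
```

Request:
play_rows([
  [[0,0,0.06],0],
  [[0,0,0.12],0],
])

```text
clock: 48.9
ee_pos: [0.4928, -0.0029, 0.1138]
eef_rot: [-0.0, 0.733, 0.68, -0.0]
force: [-0.9, -0.0, 1.7]
opening: -0.0002
```

Request:
play_rows([
  [[0,0,0.06],0],
  [[0,0,0.12],0],
])

```text
clock: 49.15
ee_pos: [0.4928, -0.0029, 0.1126]
eef_rot: [-0.0, 0.733, 0.68, -0.0]
force: [-0.3, 0.7, 1.5]
opening: 0.0004
```

Request:
play_rows([
  [[0,0,0.06],0],
  [[0,0,0.06],0],
])

```text
clock: 49.4
ee_pos: [0.4929, -0.0029, 0.112]
eef_rot: [0.0, 0.733, 0.68, 0.0]
force: [0.3, 0.3, 0.7]
opening: 0.0002
```

Request:
play_rows([
  [[0,0,0.05],0],
  [[0,0,0.05],0],
])

```text
clock: 49.65
ee_pos: [0.4929, -0.0029, 0.1119]
eef_rot: [0.0, 0.733, 0.68, 0.0]
force: [-2.5, -0.0, 4.1]
opening: 0.0002
```

Stop felt at z = 0.112, the same as on the left: shut. Retreating upward and checking.

Request:
play_rows([
  [[0,0,-1],0],
  [[0,0,-4],0],
  [[0,0,-9],0],
  [[0,0,-14],0],
  [[0,-6,-18],0],
  [[0,-12,-20],0],
  [[0,-16,-20],0],
  [[0,-16,-20],0],
])

```text
clock: 50.65
ee_pos: [0.3306, 0.0092, 0.3127]
eef_rot: [0.001, 0.733, 0.68, 0.001]
force: [0.8, -0.1, -0.6]
opening: -0.0
```

Run:
```python
from h import *
import cv2
o=get_obs();print(o["clock"],o["force"],o["ee_pos"],abs(o["dq"]).max())
im=get_image("scene");cv2.imwrite("pics/s18.png",cv2.resize(im[100:250,230:400,::-1],None,fx=4,fy=4,interpolation=2));cv2.imwrite("pics/s18f.png",im[:,:,::-1])
im=get_image("top");cv2.imwrite("pics/t18.png",im[:,:,::-1])
for y in(.086,-.086):
  for th in (0,.015,.05):print(y,th,[((proj("scene",w(ST,bar(th,y+d)))-[230,100])*4).round() for d in(-.034,.034)])
```

```text
50.65 [ 0.78468815 -0.06764637 -0.62792897] [0.33058638 0.00919401 0.31274626] 0.06652990244057794
0.086 0 [array([285., 183.]), array([356., 144.])]
0.086 0.015 [array([286., 179.]), array([356., 140.])]
0.086 0.05 [array([287., 170.]), array([358., 131.])]
-0.086 0 [array([ 91., 290.]), array([171., 246.])]
-0.086 0.015 [array([ 91., 286.]), array([171., 242.])]
-0.086 0.05 [array([ 91., 277.]), array([171., 233.])]
```

View pics/s18.png

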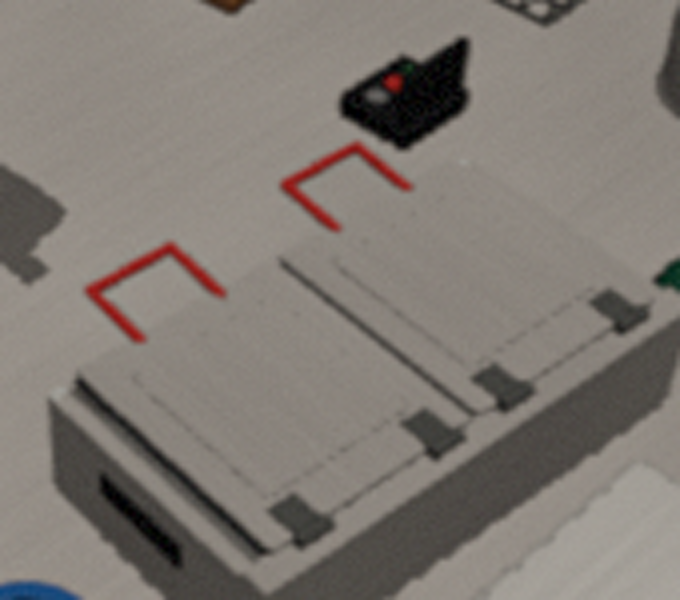

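View pics/t18.png

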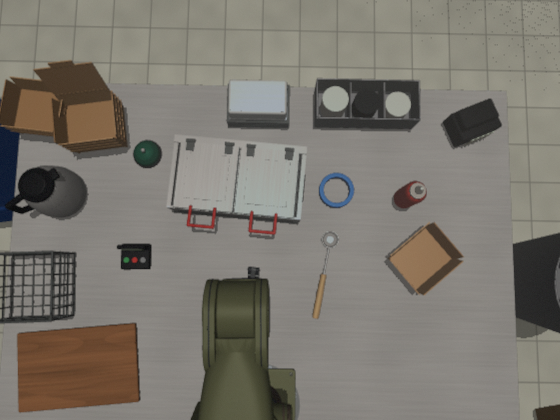

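```bash
python3 -c "
from bench import robot
print(robot.finish_job())"
```

```text
the job is handed in; nothing more can be done
None
```

Both lids are shut and released, and the job was handed in at about 51 s of the 66 s allowed. No verdict came back.

- **Left lid:** it swung down freely to its stop. I had to press it twice, because my first position estimate was about 10 mm off and the fingertips slid behind the bar. That briefly put about 17 N sideways on the bar. On the second press it met a firm stop at the shut height, with the tips at z = 0.112 m.
- **Right lid:** it caught at about 0.065 rad, where the force at the bar rose to about 5 N. I stopped there, gripped the bar and lifted the lid to about 1.25 rad.
- **Insert:** I pushed its front rim down with the shut fingertips. Contact came at z ≈ 0.112 m, it slid at 15–17 N, and the peak was about 20 N.
- **Closing the right lid:** I then brought it down past the old catching height without resistance. It met its stop at z = 0.112 m with about 4 N.

**Last checks:** both bars in the scene picture match 0 rad to within about 0.01 rad. The tape, bell, timer, bottle, spoon and carton look unmoved, and the arm is clear of everything.

**One disagreement:** when I eased off, the fingertips read the rim at about 0.095 m, 2.5 mm below its nominal home height of 0.0975 m. I never felt a hard end stop, only a gentle force rise at the end. I took the rim to be home, because the right lid then shut freely.

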